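# Change the thread spool behind the bottles

## Task

Change the blue thread for the red one, which stands behind the bottles on the wooden stand. First set both the dropper bottle and the green-lidded jar aside on the grey mat, then take the blue spool out of the brass-rimmed dish and stand it on the blue spot at the back of the stand, and then put the red spool in the dish. Finally put the bottle and the jar back, each where it stood at the start, with everything upright and the small black-capped blue bottle and the glass pot in front of the stand left alone.

Things in the scene. Friction and masses are not known exactly. Their poses are not given: they have to be found in the camera images.
- dropper_bottle: Loose pale squeeze bottle with black cap and thin brass nozzle, 123 mm high: round body 51 mm in diameter up to 90 mm height, cap 34 mm in diameter to 104 mm, nozzle to 123 mm; about 0.13 kg. Origin: centre of its underside, z up. Starts on one of the two front places of the stand (which one varies) and must return to that place.
- jar: Loose glass jar with dark green lid, 68 mm in diameter and 113 mm high (lid, 66 mm in diameter, from 98 to 113 mm height; does not come off); about 0.32 kg. Origin: centre of its underside, z up. Starts on the other front place of the stand and must return to that place.
- red_spool: Loose spool of red thread with black flanges, standing on end; solid, 33 mm in diameter, 38 mm high, 0.03 kg. Origin: centre of its underside, z up. Starts on one of the two rear places of the stand, its centre 58 mm behind that of a bottle or jar.
- blue_spool: Loose spool of blue thread with white flanges, standing on end; solid, 33 mm in diameter, 38 mm high, 0.03 kg. Origin: centre of its underside, z up. Starts in the spool dish.
- stand: Fixed wooden board, 150 mm (its x) by 220 mm (its y) and 12 mm thick. Origin: centre of its underside; x points to its rear, away from the robot, z up; it may be turned a little. Front places: x = -29 mm, y = -55 and +55 mm, each drawn as a light wooden disc of 75 mm with a thin dark edge (things start within 2 mm of these). Rear places: x = +29 mm, y = -55 and +55 mm.
- blue_spot: Flat blue disc, 54 mm in diameter and 1.5 mm thick, fixed on top of the stand at the rear place that the red spool does not occupy. Origin: centre of its underside, 12 mm above the bench (so its upper face is at 13.5 mm).
- side_mat: Fixed flat grey rubber mat, the side area, 120 mm (its x) by 180 mm (its y) and 3 mm thick, in front of the stand to the left or right. Origin: centre of its underside, z up. The bottle and the jar stand side by side on it, for instance at y = -42 and +42 mm.
- spool_dish: Fixed round dish for the spool in use: dark base 84 mm in diameter, flat floor 8 mm above the bench, 54 mm wide inside a brass rim (60 mm outside) whose top is 14 mm above the bench. In front of the stand to the left or right, on the other hand from the mat. Beware: a tall open carton stands on the bench further to the right. Origin: centre of its underside, z up.
- finish_bottle: Bystander: small loose pale blue bottle with black cap, 30 mm in diameter, 74 mm high, in front of the stand. Origin: centre of its underside. Leave it alone.
- guide_pot: Bystander: small loose glass pot with rod guides in it, 66 mm in diameter, 50 mm high, in front of the stand. Origin: centre of its underside. Leave it alone.
There are look-alikes about, which are no part of the job. What is shaped like the spool_dish but pink is not meant.

How it is judged:
On the way, in this order (a step that is already met when the one before it is completed fails the run):
1. the dropper bottle and the jar both stand upright on the grey mat, the spools not yet moved (x of dropper_bottle in the frame of side_mat between -0.06 and 0.06 m and y of dropper_bottle in the frame of side_mat between -0.09 and 0.09 m and z of each of dropper_bottle, jar in the frame of side_mat below 0.008 m and angle between each of dropper_bottle, jar's own z axis and vertical below 0.12 rad and x of jar in the frame of side_mat between -0.06 and 0.06 m and y of jar in the frame of side_mat between -0.09 and 0.09 m and distance of each of red_spool, blue_spool from where it was at the start of the episode below 0.015 m), for 0.2 s.
2. the blue spool stands on the blue spot, the bottle and the jar still on the mat (horizontal distance between blue_spool and blue_spot below 0.012 m and z of blue_spool in the frame of blue_spot between -0.003 and 0.006 m and angle between each of blue_spool, dropper_bottle, jar's own z axis and vertical below 0.12 rad and x of dropper_bottle in the frame of side_mat between -0.06 and 0.06 m and y of dropper_bottle in the frame of side_mat between -0.09 and 0.09 m and z of each of dropper_bottle, jar in the frame of side_mat below 0.008 m and x of jar in the frame of side_mat between -0.06 and 0.06 m and y of jar in the frame of side_mat between -0.09 and 0.09 m and contact force between the fingers and blue_spool below 0.1 N), for 0.2 s.
3. the red spool stands in the dish, the blue one on the blue spot, the bottle and the jar still on the mat (horizontal distance between red_spool and spool_dish below 0.012 m and z of red_spool in the frame of spool_dish between 0.004 and 0.0115 m and angle between each of red_spool, blue_spool, dropper_bottle, jar's own z axis and vertical below 0.12 rad and horizontal distance between blue_spool and blue_spot below 0.012 m and z of blue_spool in the frame of blue_spot between -0.003 and 0.006 m and x of dropper_bottle in the frame of side_mat between -0.06 and 0.06 m and y of dropper_bottle in the frame of side_mat between -0.09 and 0.09 m and z of each of dropper_bottle, jar in the frame of side_mat below 0.008 m and x of jar in the frame of side_mat between -0.06 and 0.06 m and y of jar in the frame of side_mat between -0.09 and 0.09 m and contact force between the fingers and red_spool below 0.1 N), for 0.2 s.
At the end, for the whole second after the job is handed in: The red spool stands upright on the floor of the dish and the blue spool upright on the blue spot, each within 12 mm of its centre; the dropper bottle and the jar stand upright within 15 mm of where each stood at the start; everything is released and at rest (horizontal distance between red_spool and spool_dish below 0.012 m and z of red_spool in the frame of spool_dish between 0.004 and 0.0115 m and angle between each of red_spool, blue_spool, dropper_bottle, jar's own z axis and vertical below 0.12 rad and horizontal distance between blue_spool and blue_spot below 0.012 m and z of blue_spool in the frame of blue_spot between -0.003 and 0.006 m and distance of each of dropper_bottle, jar from where it was at the start of the episode below 0.015 m and linear speed of each of dropper_bottle, jar, red_spool, blue_spool below 0.02 m/s); the robot touches nothing.
It fails at once if a spool, the bottle or the jar is tipped over (angle between any of dropper_bottle, jar, red_spool, blue_spool's own z axis and vertical above 0.7 rad).
It fails at once if the small dark-capped bottle or the glass pot in front of the stand is moved or tipped (distance of any of finish_bottle, guide_pot from where it was at the start of the episode above 0.02 m or angle between any of finish_bottle, guide_pot's own z axis and vertical above 0.5 rad).
It also fails if it takes over 144 s, if anything falls off the work surface, if the arm or the gripper's body presses on something with over 40 N, if the wrist force passes 120 N, or if a joint passes its speed limit or range.

## Robot

A 6-joint arm with a two-finger parallel gripper is mounted at the origin on a cart in front of the work surface, level with it; the furniture and walls round the work are solid. World frame = base frame: x ahead of the robot, y to its left, z up, the work surface at z = 0. Lengths are in m, angles in rad, forces in N, time in s.
With the tool pointing down it reaches from about 0.4 to 0.925 m from the base axis. Payload 3.4 kg.
Tool frame: the origin (TCP) lies on the mounting face of the last link; the fingertips stand 173 mm ahead of it and the grasp point (between the pads) lies 155 mm ahead of it (bot.finger_overhang is the z of the fingertips in the tool frame, in m); z points along the fingers, x is the direction in which the jaws open and shut, and the axes are right-handed (so a half turn about z gives the same grasp; the last joint's range is limited). The gripper opens to 85 mm and grips with 20 to 120 N. Pads are 22 mm wide; open, the fingers measure 114 mm over their backs; the gripper's body (76 mm by 85 mm) begins 54 mm behind the grasp point. The pads swing forward as they close: fully open they stand 13 mm farther back than shut.
Start: joints at [-1.377, 0.307, 1.506, -0, 1.328, -0.073], TCP at [0.152, -0.555, 0.405] pointing down, gripper open.
Joint ranges: [-3.12, 3.12], [-1.05, 2.28], [0.14, 2.33], [-1.42, 4.57], [0.1, 2.73], [-2.68, 2.68]. Speed limits (rad/s): [2.57, 2.57, 3.14, 3.14, 3.14, 3.14].

## Interface

Orientations are given as a rotation vector (axis times angle).
In Python, from plant import status, imaging, job, bot gives the robot as it stands.
- The arm moves only by the tool apply_moves, never from a script. Its argument "steps" is a list of rows, each an object of numbers: "tx", "ty", "tz": the shift along the tool's x, y, z in mm; "roll": the turn about the tool's z in rad. In form: [{"tx": .., "ty": .., "tz": .., "roll": ..}, ...]. A call has exactly 10 rows; each row is the pose to reach, as a shift and turn from the pose commanded when the call began, along the tool's axes at that moment; what a row does not reach only later rows make up. A row lasts 1/12 s, in which the tool goes at most 41.7 mm and 7.16 degrees, less where a joint would pass 70% of its speed; a pose out of reach is approached as far as the arm can. A call with a gripper value outside its range is refused whole. "hand" is the closure, from 0 (fully open) to 1 (shut), set as the call begins (left out, the last holds). The fingers move at their own pace and stop on an object; "newtons" is the grip in N (left out, the last holds). Time passes only in rows, so rows that repeat a pose let the fingers close, or fill a call up. It gives the time, the measured TCP pose, the force and the opening at its end, in the units of the state.
- status.get_obs(): the state, without advancing time (a new reading comes with each control period).
- imaging.read_camera(name): name is "scene" or "top" or "wrist"; returns a dict with "frame" (420x560x3 uint8, red, green, blue), "fx", "fy", "cx", "cy" (pixels), "rvec" (rotation vector, rad) and "tvec" (3), from world to camera coordinates, as OpenCV has them. Camera axes: x right, y down, z forward; pixel columns grow to the right and rows downward; lengths in m; the calibration is good to about 2 mm. The wrist camera is an equidistant fisheye: a pixel r from the principal point sees the ray r / f radians off the axis. A picture is of the moment at which its call begins. There is no depth.
- job.close_job(): hands the job in, once; it reports no verdict.
Trained networks look in the newest picture that a camera, given by its name, has taken for a name from the list of things; names that differ only in an ending like _2 or _b are one class to them, and where a whole thing is asked for, a point or a joint stands for the part that bears it (a point fixed in the world has none). Each returns a list of dicts, best first, with "p" (0 to 1); they miss things now and then, are a little off and sometimes report something else, mostly with a low value. They report only what shows in the picture. A call takes as long as a camera call. They do not tell look-alikes from the thing itself.
- imaging.find_in(camera, target): "centre" ([column, row] in pixels, amid what is visible of it).
- imaging.mark_of(camera, target): "centre" ([column, row] in pixels: a listed point, or the origin of a listed thing).
The state is a dict: "time_s": time; "qpos": joint angles; "joint_velocities": joint speeds; "tau": joint torques, N m; "position": TCP position; "tcp_rot": TCP orientation; "force": force on the tool from outside, world axes, zero at the start; "ft_torque": the same for the moment, N m; "finger_gap": finger opening in m.
Only numpy, scipy, OpenCV 4.12 (cv2) and the standard library are available. Lean on these libraries where they do the work, as an engineer would, in place of code of your own. Each camera call takes 0.05 s, during which the arm holds its last target.

## Working session

There is one attempt and no reset: what is moved stays moved. The work goes in short steps, Python scripts to look and compute and a tool call to move; the robot and the scene stay as the last step left them, time stands still between calls to the robot, and variables do not carry over. Pictures are saved under pics/ and viewed, and the job is handed in when it is done.

Besides the shell and the picture viewer there is one more tool, called after "Request:" as name([rows], argument=value, ...), one row to a line, values as JSON. apply_moves: Moves the arm, as the interface text tells. Its arguments: {"type":"object","properties":{"steps":{"type":"array","items":{"type":"object","properties":{"tx":{"type":"number"},"ty":{"type":"number"},"tz":{"type":"number"},"roll":{"type":"number"}}}},"hand":{"type":"number"},"newtons":{"type":"number"}},"required":["steps"]}

```bash
ls -la && mkdir -p pics
python3 - <<'E'
from plant import status, imaging, job, bot
import cv2
print(status.get_obs()); print(bot.finger_overhang)
for n in ["scene","top","wrist"]:
    c=imaging.read_camera(n)
    cv2.imwrite(f"pics/{n}0.png",c["frame"][:,:,::-1])
    print(n,c["fx"],c["fy"],c["cx"],c["cy"],c["rvec"],c["tvec"])
E
```

```text
total 12
drwxr-xr-x  3 agent agent 4096 Dec  6 22:22 .
drwxr-xr-x 23 root  root  4096 Dec  6 22:22 ..
drwxr-xr-x  2 agent agent 4096 Dec  6 22:22 pics
{'time_s': 0.0, 'qpos': array([-1.37652013e+00,  3.07572018e-01,  1.50766795e+00, -1.72574856e-05,
        1.32839454e+00, -7.35113186e-02]), 'joint_velocities': array([-5.67415806e-04, -8.02001594e-05, -8.28591641e-04,  4.05675772e-04,
        1.39060377e-04,  8.60265912e-04]), 'tau': array([ 6.91916066e-04, -4.57550848e+01, -2.51918185e+01,  2.72867292e-04,
        1.33895333e-02,  1.40172384e-05]), 'position': array([ 0.15204508, -0.5541804 ,  0.40378329]), 'tcp_rot': array([-2.49704442e+00,  1.90419026e+00,  2.41707186e-03]), 'force': array([-0.24345916,  0.26780849,  0.58446521]), 'ft_torque': array([-0.01168256,  0.0294758 , -0.0033434 ]), 'finger_gap': 0.08530864829235296}
0.1734
scene 428.68709704763245 428.68709704763245 276.9078395082192 207.92132571424384 [ 2.2280483   0.72619739 -0.32416106] [-0.42201029 -0.15865884  1.11117351]
top 451.7715993693901 451.7715993693901 278.3575398808755 212.6933672724015 [ 2.12396672 -2.10301908  0.21509549] [0.01912471 0.53092519 0.89476905]
wrist 325.19226210127806 325.19226210127806 282.11168717649866 204.33745049983457 [-2.32585255  1.77161854  0.23807114] [-0.57364769 -0.03406198  0.37740585]
```

View pics/scene0.png

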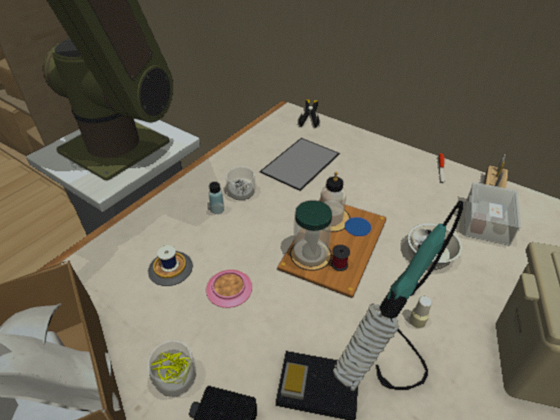

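View pics/top0.png

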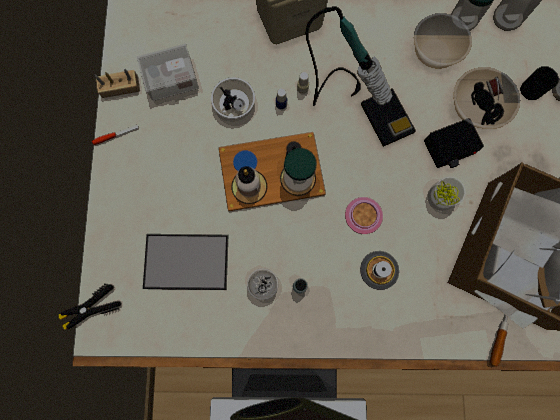

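View pics/wrist0.png

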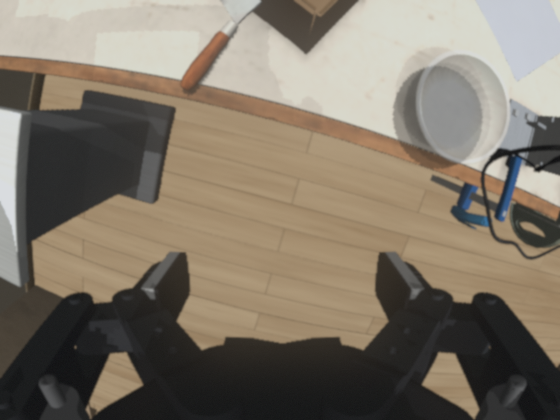

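The scene shows the mat on the left and the brass dish on the right. The bottle is front-left with the blue spot behind it, and the jar is front-right with the red spool behind it. Next I'll measure positions from both cameras.

```bash
cat > h.py <<'E'
import numpy as np, cv2
from plant import status, imaging, job, bot
from scipy.spatial.transform import Rotation as R
def ray(c,uv):
    Rm=R.from_rotvec(c["rvec"]).as_matrix(); t=np.array(c["tvec"])
    x=(uv[0]-c["cx"])/c["fx"]; y=(uv[1]-c["cy"])/c["fy"]
    if c.get("name")=="wrist":
        r=np.hypot(x,y); d=np.array([np.sin(r)*x/max(r,1e-9),np.sin(r)*y/max(r,1e-9),np.cos(r)])
    else: d=np.array([x,y,1.])
    return -Rm.T@t, Rm.T@d
def at_z(c,uv,z):
    o,d=ray(c,uv); return o+d*(z-o[2])/d[2]
def proj(c,p):
    Rm=R.from_rotvec(c["rvec"]).as_matrix(); q=Rm@np.array(p)+c["tvec"]
    if c.get("name")=="wrist":
        rr=np.hypot(q[0],q[1]); th=np.arctan2(rr,q[2]); s=th/max(rr,1e-9)
        return np.array([c["cx"]+c["fx"]*s*q[0],c["cy"]+c["fy"]*s*q[1]])
    return np.array([c["cx"]+c["fx"]*q[0]/q[2],c["cy"]+c["fy"]*q[1]/q[2]])
def cam(n):
    c=imaging.read_camera(n); c["name"]=n; c["tvec"]=np.array(c["tvec"]).ravel(); c["rvec"]=np.array(c["rvec"]).ravel()
    return c
def save(c,fn,crop=None,scale=1):
    f=c["frame"][:,:,::-1]
    if crop: f=f[crop[1]:crop[3],crop[0]:crop[2]]
    if scale!=1: f=cv2.resize(f,None,fx=scale,fy=scale,interpolation=cv2.INTER_CUBIC)
    cv2.imwrite(fn,f)
def pose():
    o=status.get_obs(); Rm=R.from_rotvec(o["tcp_rot"]).as_matrix()
    return o["position"],Rm
def plan(target, yaw_x=None, tip=True):
    """target: desired grasp point(155mm) world xyz -> tool shifts mm, roll; yaw_x=angle of tool x in world"""
    p,Rm=pose(); want=np.array(target)+[0,0,0.155]
    d=Rm.T@(want-p)*1000
    cur=np.arctan2(Rm[1,0],Rm[0,0])
    r=None
    if yaw_x is not None:
        # tool z down: +roll about tool z decreases world yaw
        r=-(yaw_x-cur); r=(r+np.pi/2)%np.pi-np.pi/2
    print("shift",d.round(1),"roll",None if r is None else round(r,3),"curyaw",round(cur,3),"pos",p.round(4),"zaxis",Rm[:,2].round(3))
E
python3 - <<'E'
from h import *
names=["dropper_bottle","jar","red_spool","blue_spool","stand","blue_spot","side_mat","spool_dish","finish_bottle","guide_pot"]
zs=dict(dropper_bottle=.012,jar=.012,red_spool=.012,blue_spool=.008,stand=0,blue_spot=.012,side_mat=0,spool_dish=0,finish_bottle=0,guide_pot=0)
for n in ["top","scene"]:
    c=cam(n)
    for k in names:
        for m in imaging.mark_of(n,k)[:2]:
            print(n,k,round(m["p"],2),np.round(m["centre"],1),at_z(c,m["centre"],zs[k]).round(4))
    if n=="top": save(c,"pics/top1.png",(130,120,410,310),2.8)
    else: save(c,"pics/scene1.png",(130,120,410,320),2.8)
E
```

```text
top dropper_bottle 0.7 [249.7 185.4] [0.6008 0.0888 0.012 ]
top dropper_bottle 0.63 [296.7 177.4] [ 0.6203 -0.0157  0.012 ]
top jar 0.77 [294.7 176.6] [ 0.6221 -0.0112  0.012 ]
top red_spool 0.53 [293.6 151.4] [ 0.6813 -0.0086  0.012 ]
top blue_spool 0.79 [381.4 267.8] [ 0.4214 -0.1984  0.008 ]
top stand 0.81 [268.2 171.2] [0.6378 0.0485 0.    ]
top blue_spot 0.58 [247.1 159.9] [0.6601 0.096  0.012 ]
top spool_dish 0.92 [363.  211.8] [ 0.5458 -0.1638  0.    ]
top spool_dish 0.86 [381.3 268.8] [ 0.42   -0.1999  0.    ]
top finish_bottle 0.66 [243.4 158.7] [0.6669 0.1055 0.    ]
top finish_bottle 0.44 [299.9 286.5] [ 0.3803 -0.0234  0.    ]
top guide_pot 0.64 [265.3 283.1] [0.3868 0.0511 0.    ]
scene dropper_bottle 0.75 [328.4 220. ] [0.5959 0.0824 0.012 ]
scene dropper_bottle 0.32 [170.5 267.3] [ 0.4224 -0.1988  0.012 ]
scene jar 0.89 [311.1 253.4] [ 0.6165 -0.0156  0.012 ]
scene red_spool 0.72 [338.  264.4] [ 0.6722 -0.0089  0.012 ]
scene blue_spool 0.92 [167.9 265.8] [ 0.4127 -0.1973  0.008 ]
scene stand 0.87 [333.3 243.4] [0.633  0.0418 0.    ]
scene blue_spot 0.85 [359.  229.9] [0.661  0.0942 0.012 ]
scene side_mat 0.69 [299.  161.8] [0.425  0.2264 0.    ]
scene spool_dish 0.69 [169.8 266.7] [ 0.4113 -0.1929  0.    ]
scene spool_dish 0.65 [228.5 287.3] [ 0.5337 -0.1635  0.    ]
scene finish_bottle 0.61 [215.9 211.2] [ 0.3785 -0.0264  0.    ]
scene guide_pot 0.73 [240.9 191.8] [0.3812 0.055  0.    ]
```

Run:
```python
from h import *
c=cam("top");f=c["frame"]
hsv=cv2.cvtColor(f,cv2.COLOR_RGB2HSV)
def blobs(m,roi):
    mm=np.zeros_like(m);x0,y0,x1,y1=roi;mm[y0:y1,x0:x1]=m[y0:y1,x0:x1]
    n,l,s,ce=cv2.connectedComponentsWithStats(mm)
    i=1+np.argmax(s[1:,4]);return (l==i).astype(np.uint8),ce[i],s[i]
# mat
m,ce,s=blobs(((hsv[...,1]<40)&(hsv[...,2]<170)).astype(np.uint8),(135,225,240,300))
r=cv2.minAreaRect(cv2.findContours(m,0,1)[0][0]);print("mat",ce,s,r)
b=cv2.boxPoints(r);print([at_z(c,p,.003).round(4)[:2] for p in b])
# stand
m=((hsv[...,0]<22)&(hsv[...,1]>90)).astype(np.uint8)
m,ce,s=blobs(m,(205,125,335,215))
r=cv2.minAreaRect(np.vstack(cv2.findContours(m,0,1)[0]));print("stand",ce,s,r)
P=[at_z(c,p,.012)[:2] for p in cv2.boxPoints(r)];print(np.round(P,4),np.mean(P,0))
for i in range(4):
    d=P[(i+1)%4]-P[i];print(np.linalg.norm(d),np.arctan2(d[1],d[0]))
```

```text
mat [186.99526752 261.84987512] [ 135  225  105   75 7607] ((187.0, 262.0), (74.0, 104.0), 90.0)
[array([0.5105, 0.3402]), array([0.5128, 0.111 ]), array([0.3525, 0.1066]), array([0.3503, 0.3284])]
stand [268.66282854 171.78347935] [ 219  132  107   79 3995] ((271.2432556152344, 170.95947265625), (64.773193359375, 99.13258361816406), 80.53767395019531)
[[ 0.6896  0.1649]
 [ 0.731  -0.0568]
 [ 0.5811 -0.0794]
 [ 0.542   0.1359]] [0.63592307 0.04113318]
0.22549455475040345 -1.386400384282988
0.15160179879725807 -2.991836914097814
0.21885637658508642 1.750040342061366
0.15038975341383273 0.19364281957115148
```

View pics/top1.png

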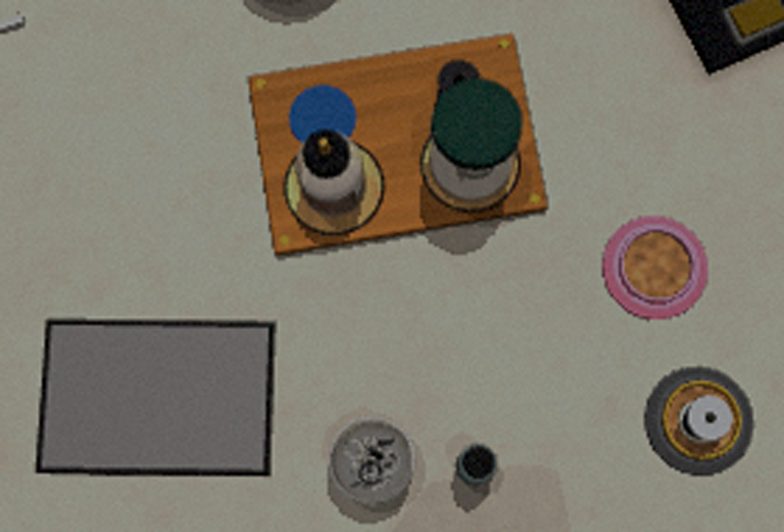

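View pics/scene1.png

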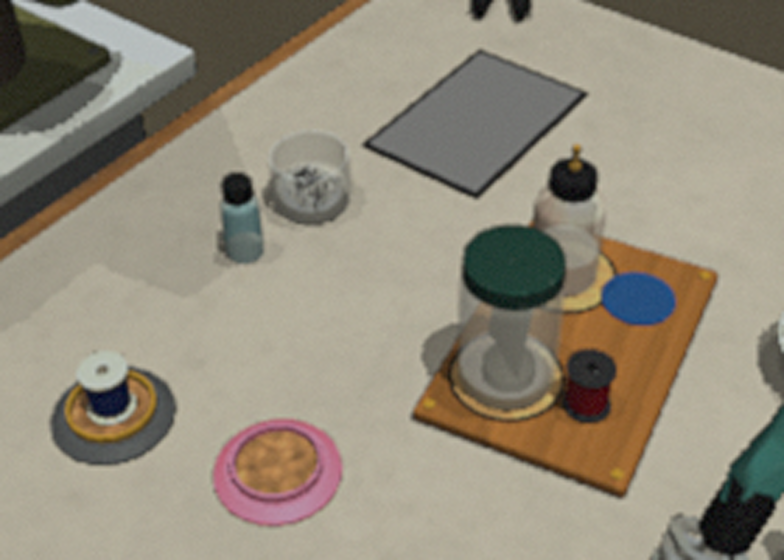

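The top crop clearly shows the stand corners at (249,77), (513,36), (546,209) and (276,254), the mat corners, and the dish at (699,420). I'll fit these.

Run:
```python
from h import *
t=cam("top"); s=cam("scene")
T=lambda x,y,z:at_z(t,(130+(x+.5)/2.8-.5,120+(y+.5)/2.8-.5),z)
S=lambda x,y,z:at_z(s,(130+(x+.5)/2.8-.5,120+(y+.5)/2.8-.5),z)
def fit(P,loc,name):
    P=np.array(P)[:,:2];loc=np.array(loc)
    a=P-P.mean(0);b=loc-loc.mean(0)
    H=b.T@a;th=np.arctan2(H[0,1]-H[1,0],H[0,0]+H[1,1])
    Rm=np.array([[np.cos(th),-np.sin(th)],[np.sin(th),np.cos(th)]])
    o=P.mean(0)-Rm@loc.mean(0)
    print(name,"org",o.round(4),"yaw",th.round(4),"res mm",((P-(loc@Rm.T+o))*1000).round(1).tolist())
    return o,Rm
L=[[.075,.11],[.075,-.11],[-.075,-.11],[-.075,.11]]
pt=[T(*p,.012) for p in [(249,77),(513,36),(546,209),(276,254)]]
ps=[S(*p,.012) for p in [(718,271),(624,492),(413,416)]]
o,Rm=fit(pt,L,"stand top")
o2,R2=fit(ps,L[:3],"stand scene")
for nm,oo,RR in(("t",o,Rm),("s",o2,R2)):
    for k,l in dict(FL=[-.029,.055],FR=[-.029,-.055],RL=[.029,.055],RR=[.029,-.055]).items(): print(nm,k,(oo+RR@l).round(4))
print("bottle disc",T(334.5,184,.012),"jar disc",T(470.5,161,.012),"spot",T(323,119,.0135), "spot s",S(639,298,.0135))
print("nozzle",T(324,143,.135), S(576,149,.135))
print("lid top",T(476.5,122,.125),S(514,265,.125))
print("red top",S(592,369,.05),"")
print("dish base",T(699,420,0.003),"rim",T(702,419,.014),"blue top",T(708,418,.046),"scene",S(112.5,416,.003),S(111,403,.014),S(103,370,.046))
print("finish cap",T(480,462,.074),S(237,183,.074)," pot",T(371,461,.05))
M=[[.06,.09],[.06,-.09],[-.06,-.09],[-.06,.09]]
fit([T(*p,.003) for p in [(47,319),(275,322),(270,474),(37,472)]],M,"mat top")
fit([S(*p,.003) for p in [(586,94),(476,196),(364,144),(480,50)]],M,"mat s")
```

```text
stand top org [0.6355 0.0415] yaw 0.1761 res mm [[-0.5, -1.6], [-1.8, 1.3], [1.1, 2.3], [1.1, -1.9]]
stand scene org [0.6356 0.0392] yaw 0.1946 res mm [[0.3, 0.6], [-2.2, -0.4], [1.9, -0.2]]
t FL [0.5973 0.0905]
t FR [ 0.6166 -0.0178]
t RL [0.6544 0.1007]
t RR [ 0.6737 -0.0076]
s FL [0.5965 0.0876]
s FR [ 0.6178 -0.0203]
s RL [0.6535 0.0988]
s RR [ 0.6747 -0.0091]
bottle disc [0.60083112 0.09007381 0.012     ] jar disc [ 0.620867  -0.0179372  0.012    ] spot [0.6542205  0.10043058 0.0135    ] spot s [0.65456141 0.10104287 0.0135    ]
nozzle [0.59716517 0.08952135 0.135     ] [0.59806783 0.08617323 0.135     ]
lid top [ 0.6167882  -0.01746992  0.125     ] [ 0.62011316 -0.02434347  0.125     ]
red top [ 0.67454429 -0.00862671  0.05      ] 
dish base [ 0.41777236 -0.19486823  0.003     ] rim [ 0.41766537 -0.19474758  0.014     ] blue top [ 0.41583101 -0.19203714  0.046     ] scene [ 0.41639285 -0.19690108  0.003     ] [ 0.41551352 -0.19480592  0.014     ] [ 0.41491286 -0.19364438  0.046     ]
finish cap [ 0.38075791 -0.02239604  0.074     ] [ 0.38208611 -0.02385248  0.074     ]  pot [0.38180595 0.05597426 0.05      ]
mat top org [0.4323 0.2241] yaw 0.0 res mm [[-0.7, -0.4], [-1.3, 0.7], [1.1, 0.7], [0.9, -1.0]]
mat s org [0.4299 0.2249] yaw -0.0082 res mm [[-2.0, -3.0], [-1.7, 2.2], [2.3, 1.9], [1.4, -1.1]]
```

Measurements from the two cameras agree to about 3 mm:

| Thing | x (m) | y (m) |
|---|---|---|
| Bottle | 0.597 | 0.089 |
| Jar | 0.617 | -0.018 |
| Red spool | 0.674 | -0.008 |
| Blue spot | 0.654 | 0.1005 |
| Dish | 0.4175 | -0.195 |
| Mat | 0.432 | 0.224 |

The stand yaw is about 0.18. I'll put the jaws along the stand's y and keep that orientation throughout.

Run:
```python
from h import *
plan((0.597,0.089,0.235),1.7508)
p,Rm=pose();print(Rm.round(3))
```

```text
shift [-502.9 -599.3   14.7] roll 0.088 curyaw -1.303 pos [ 0.1521 -0.5546  0.4047] zaxis [-0. -0. -1.]
[[ 0.265 -0.964 -0.   ]
 [-0.964 -0.265 -0.   ]
 [ 0.     0.    -1.   ]]
```

Request:
apply_moves([
  {"tz": -30,"tx": 0,"ty": 0,"roll": 0.02},
  {"tz": -60,"tx": 0,"ty": 0,"roll": 0.04},
  {"tz": -90,"tx": -10,"ty": -10,"roll": 0.06},
  {"tz": -100,"tx": -35,"ty": -40,"roll": 0.088},
  {"tz": -100,"tx": -60,"ty": -70,"roll": 0.088},
  {"tz": -100,"tx": -85,"ty": -101,"roll": 0.088},
  {"tz": -100,"tx": -111,"ty": -132,"roll": 0.088},
  {"tz": -100,"tx": -137,"ty": -163,"roll": 0.088},
  {"tz": -100,"tx": -163,"ty": -194,"roll": 0.088},
  {"tz": -100,"tx": -189,"ty": -225,"roll": 0.088},
], hand=0)

```text
time_s: 2.23
position: [0.3196, -0.3109, 0.5049]
tcp_rot: [-2.411, 2.014, -0.001]
force: [0.6, -0.8, -0.1]
finger_gap: 0.0855
```

Run:
```python
from h import *
plan((0.597,0.089,0.235),1.7508)
```

```text
shift [-344.1 -344.2  114.9] roll -0.001 curyaw -1.392 pos [ 0.3196 -0.3109  0.5049] zaxis [ 0.001 -0.    -1.   ]
```

Request:
apply_moves([
  {"tx": -28,"ty": -28,"tz": 5},
  {"tx": -56,"ty": -56,"tz": 10},
  {"tx": -84,"ty": -84,"tz": 20},
  {"tx": -112,"ty": -112,"tz": 30},
  {"tx": -140,"ty": -140,"tz": 35},
  {"tx": -168,"ty": -168,"tz": 40},
  {"tx": -196,"ty": -196,"tz": 45},
  {"tx": -224,"ty": -224,"tz": 50},
  {"tx": -250,"ty": -250,"tz": 55},
  {"tx": -270,"ty": -270,"tz": 60},
])

```text
schema error: expected keys tx, ty, tz, roll
```

Request:
apply_moves([
  {"tx": -18,"ty": -18,"tz": 10},
  {"tx": -35,"ty": -35,"tz": 20},
  {"tx": -50,"ty": -50,"tz": 30},
  {"tx": -60,"ty": -60,"tz": 40},
  {"tx": -67,"ty": -68,"tz": 45},
  {"tx": -71,"ty": -72,"tz": 50},
  {"tx": -73,"ty": -73,"tz": 55},
  {"tx": -73,"ty": -73,"tz": 55},
  {"tx": -73,"ty": -73,"tz": 55},
  {"tx": -73,"ty": -73,"tz": 55},
])

```text
schema error: expected keys tx, ty, tz, roll
```

Run:
```python
from h import *
plan((0.597,0.089,0.235),1.7508)
c=cam("wrist");save(c,"pics/w1.png")
print([proj(c,p).round(1) for p in [(.597,.089,.135),(.597,.089,.116),(.597,.089,.102),(.597,.089,.012),(.617,-.018,.125)]])
```

```text
shift [-344.1 -344.2  114.9] roll -0.001 curyaw -1.392 pos [ 0.3196 -0.3109  0.5049] zaxis [ 0.001 -0.    -1.   ]
[array([ 34.5, -52.8]), array([ 42.1, -48.4]), array([ 47.4, -45.2]), array([ 77.9, -26.8]), array([100.6, -73.9])]
```

View pics/w1.png

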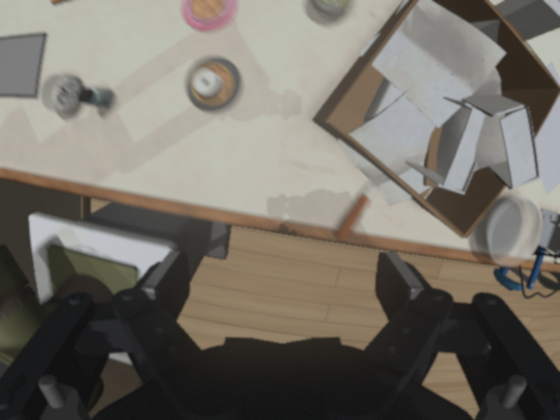

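All four keys are required in every row, so I'm sending those two calls again.

Request:
apply_moves([
  {"tx": -28,"ty": -28,"tz": 5,"roll": 0},
  {"tx": -56,"ty": -56,"tz": 10,"roll": 0},
  {"tx": -84,"ty": -84,"tz": 20,"roll": 0},
  {"tx": -112,"ty": -112,"tz": 30,"roll": 0},
  {"tx": -140,"ty": -140,"tz": 35,"roll": 0},
  {"tx": -168,"ty": -168,"tz": 40,"roll": 0},
  {"tx": -196,"ty": -196,"tz": 45,"roll": 0},
  {"tx": -224,"ty": -224,"tz": 50,"roll": 0},
  {"tx": -250,"ty": -250,"tz": 55,"roll": 0},
  {"tx": -270,"ty": -270,"tz": 60,"roll": 0},
])

```text
time_s: 3.12
position: [0.5378, 0.0036, 0.4445]
tcp_rot: [-2.413, 2.01, -0.0]
force: [-0.1, -0.5, 1.1]
finger_gap: 0.0854
```

Request:
apply_moves([
  {"tx": -18,"ty": -18,"tz": 10,"roll": 0},
  {"tx": -35,"ty": -35,"tz": 20,"roll": 0},
  {"tx": -50,"ty": -50,"tz": 30,"roll": 0},
  {"tx": -60,"ty": -60,"tz": 40,"roll": 0},
  {"tx": -67,"ty": -68,"tz": 45,"roll": 0},
  {"tx": -71,"ty": -72,"tz": 50,"roll": 0},
  {"tx": -73,"ty": -73,"tz": 55,"roll": 0},
  {"tx": -73,"ty": -73,"tz": 55,"roll": 0},
  {"tx": -73,"ty": -73,"tz": 55,"roll": 0},
  {"tx": -73,"ty": -73,"tz": 55,"roll": 0},
])

```text
time_s: 3.95
position: [0.5949, 0.0853, 0.3903]
tcp_rot: [-2.411, 2.014, -0.001]
force: [0.2, -0.4, 0.1]
finger_gap: 0.0858
```

Run:
```python
from h import *
plan((0.597,0.089,0.235),1.7508)
c=cam("wrist");save(c,"pics/w2.png")
print([proj(c,p).round(1) for p in [(.597,.089,.135),(.597,.089,.116),(.597,.089,.102),(.597,.089,.012),(.617,-.018,.125)]])
```

```text
shift [-3.3 -2.7  0.3] roll -0.001 curyaw -1.392 pos [0.5949 0.0853 0.3903] zaxis [ 0. -0. -1.]
[array([277.7, 208.5]), array([278. , 201.7]), array([278.2, 197.4]), array([279.2, 177.4]), array([416.3, 204.1])]
```

View pics/w2.png

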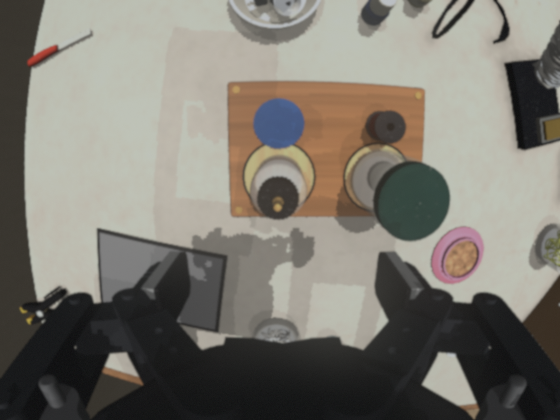

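The bottle nozzle at (278,208) lands where projected, so the bottle position is right. The jar lid at (411,201) is about 4 mm left of my estimate, which I'll refine when above it. Descending on the bottle now.

Request:
apply_moves([
  {"tx": -2,"ty": -2,"tz": 8,"roll": 0},
  {"tx": -3.3,"ty": -2.7,"tz": 25,"roll": 0},
  {"tx": -3.3,"ty": -2.7,"tz": 47,"roll": 0},
  {"tx": -3.3,"ty": -2.7,"tz": 70,"roll": 0},
  {"tx": -3.3,"ty": -2.7,"tz": 93,"roll": 0},
  {"tx": -3.3,"ty": -2.7,"tz": 115,"roll": 0},
  {"tx": -3.3,"ty": -2.7,"tz": 132,"roll": 0},
  {"tx": -3.3,"ty": -2.7,"tz": 142,"roll": 0},
  {"tx": -3.3,"ty": -2.7,"tz": 147,"roll": 0},
  {"tx": -3.3,"ty": -2.7,"tz": 147,"roll": 0},
])

```text
time_s: 4.83
position: [0.597, 0.0897, 0.2417]
tcp_rot: [2.411, -2.013, -0.002]
force: [-0.3, 0.3, 0.6]
finger_gap: 0.085
```

Request:
apply_moves([
  {"tx": 0,"ty": 0,"tz": 0,"roll": 0},
  {"tx": 0,"ty": 0,"tz": 0,"roll": 0},
  {"tx": 0,"ty": 0,"tz": 0,"roll": 0},
  {"tx": 0,"ty": 0,"tz": 0,"roll": 0},
  {"tx": 0,"ty": 0,"tz": 0,"roll": 0},
  {"tx": 0,"ty": 0,"tz": 0,"roll": 0},
  {"tx": 0,"ty": 0,"tz": 0,"roll": 0},
  {"tx": 0,"ty": 0,"tz": 0,"roll": 0},
  {"tx": 0,"ty": 0,"tz": 0,"roll": 0},
  {"tx": 0,"ty": 0,"tz": 0,"roll": 0},
], hand=1, newtons=30)

```text
time_s: 5.67
position: [0.5979, 0.0898, 0.2442]
tcp_rot: [-2.41, 2.012, -0.003]
force: [-0.7, -1.1, 6.3]
finger_gap: 0.0501
```

Run:
```python
from h import *
print(status.get_obs()["finger_gap"])
plan((0.432,0.279,0.140),1.7508)
```

```text
0.05009237648645324
shift [-215.8  129.3  -51.3] roll -0.0 curyaw -1.391 pos [0.5979 0.0898 0.2442] zaxis [ 0.003  0.    -1.   ]
```

Grip confirmed, with a gap of 50 mm on the 51 mm body. Lifting and carrying it to the mat.

Request:
apply_moves([
  {"tx": 0,"ty": 0,"tz": -6,"roll": 0},
  {"tx": 0,"ty": 0,"tz": -20,"roll": 0},
  {"tx": 0,"ty": 0,"tz": -35,"roll": 0},
  {"tx": -5,"ty": 3,"tz": -46,"roll": 0},
  {"tx": -18,"ty": 11,"tz": -50,"roll": 0},
  {"tx": -38,"ty": 23,"tz": -50,"roll": 0},
  {"tx": -60,"ty": 36,"tz": -50,"roll": 0},
  {"tx": -82,"ty": 49,"tz": -50,"roll": 0},
  {"tx": -104,"ty": 62,"tz": -50,"roll": 0},
  {"tx": -126,"ty": 75,"tz": -50,"roll": 0},
])

```text
time_s: 6.5
position: [0.4986, 0.2017, 0.2924]
tcp_rot: [2.411, -2.012, -0.002]
force: [0.4, 0.2, -0.8]
finger_gap: 0.0501
```

Request:
apply_moves([
  {"tx": -20,"ty": 12,"tz": 0,"roll": 0},
  {"tx": -40,"ty": 24,"tz": 0,"roll": 0},
  {"tx": -60,"ty": 36,"tz": 2,"roll": 0},
  {"tx": -76,"ty": 45,"tz": 8,"roll": 0},
  {"tx": -86,"ty": 51,"tz": 18,"roll": 0},
  {"tx": -90,"ty": 54,"tz": 30,"roll": 0},
  {"tx": -90,"ty": 54,"tz": 40,"roll": 0},
  {"tx": -90,"ty": 54,"tz": 48,"roll": 0},
  {"tx": -90,"ty": 54,"tz": 52,"roll": 0},
  {"tx": -90,"ty": 54,"tz": 52,"roll": 0},
])

```text
time_s: 7.33
position: [0.4314, 0.2788, 0.2396]
tcp_rot: [2.41, -2.012, -0.001]
force: [0.1, 0.0, -0.3]
finger_gap: 0.0501
```

Run:
```python
from h import *
o=status.get_obs();print(o["finger_gap"],o["position"],o["force"])
c=cam("scene");save(c,"pics/s2.png",(230,90,430,240),4)
```

```text
0.050086152189273404 [0.43141948 0.27883628 0.23963153] [ 0.07374199  0.01478627 -0.29617292]
```

View pics/s2.png

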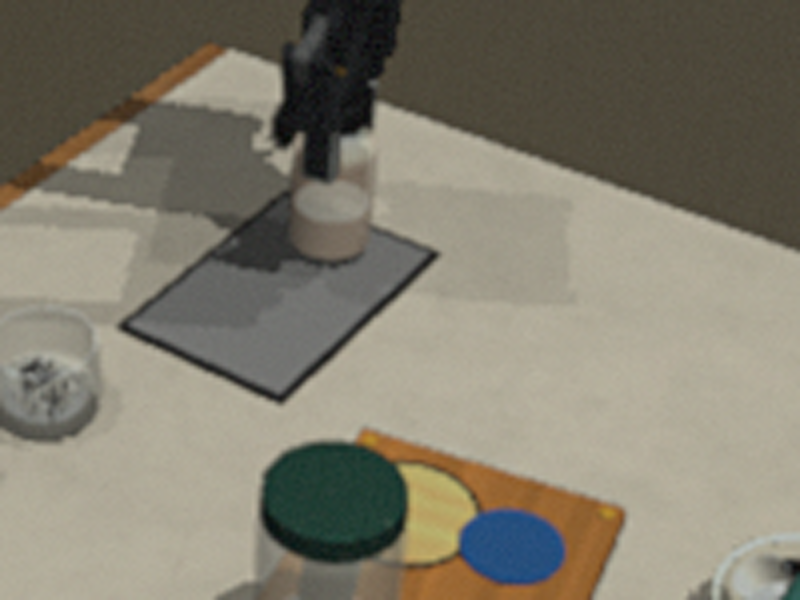

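The bottle hangs upright over the back-left of the mat. Lowering it by 5 mm before releasing.

Request:
apply_moves([
  {"tx": 0,"ty": 0,"tz": 1,"roll": 0},
  {"tx": 0,"ty": 0,"tz": 2,"roll": 0},
  {"tx": 0,"ty": 0,"tz": 3,"roll": 0},
  {"tx": 0,"ty": 0,"tz": 4,"roll": 0},
  {"tx": 0,"ty": 0,"tz": 5,"roll": 0},
  {"tx": 0,"ty": 0,"tz": 5,"roll": 0},
  {"tx": 0,"ty": 0,"tz": 5,"roll": 0},
  {"tx": 0,"ty": 0,"tz": 5,"roll": 0},
  {"tx": 0,"ty": 0,"tz": 5,"roll": 0},
  {"tx": 0,"ty": 0,"tz": 5,"roll": 0},
])

```text
time_s: 8.22
position: [0.4318, 0.2793, 0.2357]
tcp_rot: [-2.412, 2.013, -0.0]
force: [1.2, -0.3, -0.9]
finger_gap: 0.05
```

Request:
apply_moves([
  {"tx": 0,"ty": 0,"tz": 1,"roll": 0},
  {"tx": 0,"ty": 0,"tz": 1,"roll": 0},
  {"tx": 0,"ty": 0,"tz": 1,"roll": 0},
  {"tx": 0,"ty": 0,"tz": 1,"roll": 0},
  {"tx": 0,"ty": 0,"tz": 1,"roll": 0},
  {"tx": 0,"ty": 0,"tz": 1,"roll": 0},
  {"tx": 0,"ty": 0,"tz": 1,"roll": 0},
  {"tx": 0,"ty": 0,"tz": 1,"roll": 0},
  {"tx": 0,"ty": 0,"tz": 1,"roll": 0},
  {"tx": 0,"ty": 0,"tz": 1,"roll": 0},
], hand=0)

```text
time_s: 9.05
position: [0.4317, 0.2793, 0.2347]
tcp_rot: [2.412, -2.013, 0.0]
force: [0.3, 0.8, 0.3]
finger_gap: 0.0853
```

Request:
apply_moves([
  {"tx": 0,"ty": 0,"tz": -8,"roll": 0},
  {"tx": 0,"ty": 0,"tz": -24,"roll": 0},
  {"tx": 0,"ty": 0,"tz": -48,"roll": 0},
  {"tx": 0,"ty": 0,"tz": -75,"roll": 0},
  {"tx": 0,"ty": 0,"tz": -102,"roll": 0},
  {"tx": 0,"ty": 0,"tz": -125,"roll": 0},
  {"tx": 0,"ty": 0,"tz": -142,"roll": 0},
  {"tx": 0,"ty": 0,"tz": -150,"roll": 0},
  {"tx": 0,"ty": 0,"tz": -155,"roll": 0},
  {"tx": 0,"ty": 0,"tz": -155,"roll": 0},
])

```text
time_s: 9.88
position: [0.4317, 0.2793, 0.3906]
tcp_rot: [-2.411, 2.012, -0.001]
force: [0.1, 0.1, -0.7]
finger_gap: 0.0855
```

Run:
```python
from h import *
plan((0.617,-0.016,0.235),1.7508)
c=cam("scene");save(c,"pics/s3.png",(230,90,430,240),4)
```

```text
shift [ 323.7 -129.5    0.6] roll -0.0 curyaw -1.391 pos [0.4317 0.2793 0.3906] zaxis [ 0.001  0.001 -1.   ]
```

View pics/s3.png

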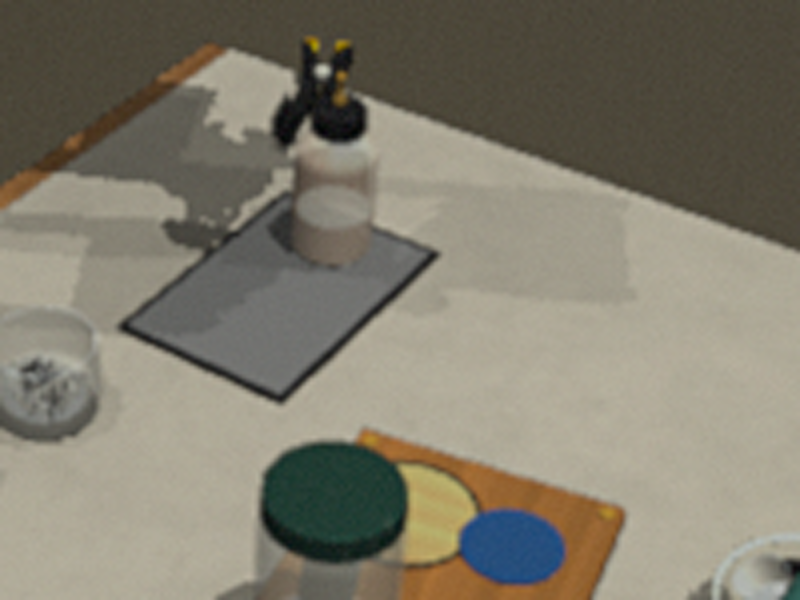

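The bottle stands upright on the mat. Next, over the jar.

Request:
apply_moves([
  {"tx": 15,"ty": -6,"tz": 0,"roll": 0},
  {"tx": 45,"ty": -18,"tz": 0,"roll": 0},
  {"tx": 82,"ty": -33,"tz": 0,"roll": 0},
  {"tx": 120,"ty": -48,"tz": 0,"roll": 0},
  {"tx": 158,"ty": -63,"tz": 0,"roll": 0},
  {"tx": 196,"ty": -78,"tz": 0,"roll": 0},
  {"tx": 234,"ty": -93,"tz": 0,"roll": 0},
  {"tx": 270,"ty": -108,"tz": 0,"roll": 0},
  {"tx": 300,"ty": -120,"tz": 0,"roll": 0},
  {"tx": 316,"ty": -127,"tz": 0,"roll": 0},
])

```text
time_s: 10.77
position: [0.6147, -0.0124, 0.3875]
tcp_rot: [2.407, -2.015, -0.002]
force: [-0.3, -1.0, 0.1]
finger_gap: 0.0857
```

Request:
apply_moves([
  {"tx": 6,"ty": -2,"tz": 0,"roll": 0},
  {"tx": 7.7,"ty": -2.5,"tz": 0,"roll": 0},
  {"tx": 7.7,"ty": -2.5,"tz": 0,"roll": 0},
  {"tx": 7.7,"ty": -2.5,"tz": 0,"roll": 0},
  {"tx": 7.7,"ty": -2.5,"tz": 0,"roll": 0},
  {"tx": 7.7,"ty": -2.5,"tz": 0,"roll": 0},
  {"tx": 7.7,"ty": -2.5,"tz": 0,"roll": 0},
  {"tx": 7.7,"ty": -2.5,"tz": 0,"roll": 0},
  {"tx": 7.7,"ty": -2.5,"tz": 0,"roll": 0},
  {"tx": 7.7,"ty": -2.5,"tz": 0,"roll": 0},
])

```text
time_s: 11.6
position: [0.6169, -0.0158, 0.3899]
tcp_rot: [-2.412, 2.013, -0.0]
force: [0.5, 0.4, -0.5]
finger_gap: 0.0854
```

Run:
```python
from h import *
c=cam("wrist");save(c,"pics/w3.png")
f=c["frame"].astype(int)
m=((f[...,1]>f[...,0]+15)&(f[...,1]>f[...,2]+3)).astype(np.uint8);m[:100]=0;m[320:]=0
n,l,s,ce=cv2.connectedComponentsWithStats(m);i=1+np.argmax(s[1:,4]);print(s[i],ce[i])
(x,y),r=cv2.minEnclosingCircle(np.argwhere(l==i)[:,::-1].astype(np.float32));print(x,y,r, at_z(c,ce[i],.125),at_z(c,(x,y),.125))
print(proj(c,(.617,-.016,.125)))
g=proj(c,np.array(pose()[0])-[0,0,.155]);print("grasp pt",g)
plan((0.617,-0.016,0.235),1.7508)
```

```text
[292 198   4   5   7] [293.71428571 199.71428571]
293.5 200.0 2.5000998973846436 [ 0.6250034  -0.02286318  0.125     ] [ 0.62476075 -0.02274839  0.125     ]
[282.6274779  208.35670598]
grasp pt [282.69568501 278.67807393]
shift [ 0.1  0.  -0.2] roll -0.0 curyaw -1.391 pos [ 0.617  -0.0159  0.3898] zaxis [ 0.  0. -1.]
```

View pics/w3.png

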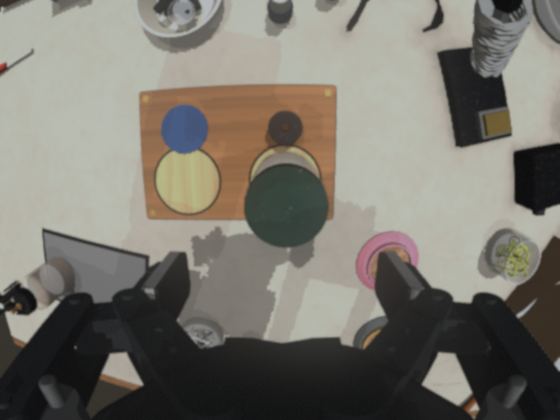

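The lid spans 245–328 by 165–248, so its centre is (286.5, 206), about 2.5 mm in +tx from the tool. Correcting and descending.

Request:
apply_moves([
  {"tx": 2,"ty": -1,"tz": 8,"roll": 0},
  {"tx": 2.5,"ty": -1.5,"tz": 25,"roll": 0},
  {"tx": 2.5,"ty": -1.5,"tz": 47,"roll": 0},
  {"tx": 2.5,"ty": -1.5,"tz": 70,"roll": 0},
  {"tx": 2.5,"ty": -1.5,"tz": 93,"roll": 0},
  {"tx": 2.5,"ty": -1.5,"tz": 115,"roll": 0},
  {"tx": 2.5,"ty": -1.5,"tz": 133,"roll": 0},
  {"tx": 2.5,"ty": -1.5,"tz": 144,"roll": 0},
  {"tx": 2.5,"ty": -1.5,"tz": 149,"roll": 0},
  {"tx": 2.5,"ty": -1.5,"tz": 150,"roll": 0},
])

```text
time_s: 12.48
position: [0.6187, -0.0184, 0.2385]
tcp_rot: [2.411, -2.012, -0.003]
force: [0.5, 0.1, -0.4]
finger_gap: 0.085
```

Request:
apply_moves([
  {"tx": 0,"ty": 0,"tz": 0,"roll": 0},
  {"tx": 0,"ty": 0,"tz": 0,"roll": 0},
  {"tx": 0,"ty": 0,"tz": 0,"roll": 0},
  {"tx": 0,"ty": 0,"tz": 0,"roll": 0},
  {"tx": 0,"ty": 0,"tz": 0,"roll": 0},
  {"tx": 0,"ty": 0,"tz": 0,"roll": 0},
  {"tx": 0,"ty": 0,"tz": 0,"roll": 0},
  {"tx": 0,"ty": 0,"tz": 0,"roll": 0},
  {"tx": 0,"ty": 0,"tz": 0,"roll": 0},
  {"tx": 0,"ty": 0,"tz": 0,"roll": 0},
], hand=1, newtons=45)

```text
time_s: 13.32
position: [0.6196, -0.0182, 0.241]
tcp_rot: [-2.411, 2.012, -0.003]
force: [1.0, 0.3, 7.0]
finger_gap: 0.0665
```

Run:
```python
from h import *
print(status.get_obs()["finger_gap"])
plan((0.432,0.169,0.135),1.7508)
```

```text
0.06648904846645336
shift [-217.7  151.   -49.6] roll -0.0 curyaw -1.391 pos [ 0.6196 -0.0182  0.241 ] zaxis [ 0.003 -0.    -1.   ]
```

Gap is 66.5 mm, so the jar is gripped. Carrying it to the mat.

Request:
apply_moves([
  {"tx": 0,"ty": 0,"tz": -5,"roll": 0},
  {"tx": 0,"ty": 0,"tz": -18,"roll": 0},
  {"tx": 0,"ty": 0,"tz": -33,"roll": 0},
  {"tx": -4,"ty": 3,"tz": -45,"roll": 0},
  {"tx": -16,"ty": 11,"tz": -50,"roll": 0},
  {"tx": -36,"ty": 25,"tz": -50,"roll": 0},
  {"tx": -58,"ty": 40,"tz": -50,"roll": 0},
  {"tx": -80,"ty": 55,"tz": -50,"roll": 0},
  {"tx": -102,"ty": 71,"tz": -50,"roll": 0},
  {"tx": -124,"ty": 86,"tz": -50,"roll": 0},
])

```text
time_s: 14.15
position: [0.5093, 0.0896, 0.2892]
tcp_rot: [2.411, -2.012, -0.003]
force: [-0.2, 0.3, -3.8]
finger_gap: 0.0666
```

Request:
apply_moves([
  {"tx": -20,"ty": 14,"tz": 0,"roll": 0},
  {"tx": -40,"ty": 28,"tz": 0,"roll": 0},
  {"tx": -60,"ty": 42,"tz": 2,"roll": 0},
  {"tx": -77,"ty": 53,"tz": 8,"roll": 0},
  {"tx": -88,"ty": 61,"tz": 18,"roll": 0},
  {"tx": -93,"ty": 65,"tz": 30,"roll": 0},
  {"tx": -93.7,"ty": 65,"tz": 40,"roll": 0},
  {"tx": -93.7,"ty": 65,"tz": 48,"roll": 0},
  {"tx": -93.7,"ty": 65,"tz": 53,"roll": 0},
  {"tx": -93.7,"ty": 65,"tz": 54,"roll": 0},
])

```text
time_s: 14.98
position: [0.4307, 0.1689, 0.2349]
tcp_rot: [2.411, -2.012, -0.002]
force: [0.6, -0.4, -3.6]
finger_gap: 0.0666
```

Request:
apply_moves([
  {"tx": 0,"ty": 0,"tz": 0.5,"roll": 0},
  {"tx": 0,"ty": 0,"tz": 1,"roll": 0},
  {"tx": 0,"ty": 0,"tz": 1.5,"roll": 0},
  {"tx": 0,"ty": 0,"tz": 2,"roll": 0},
  {"tx": 0,"ty": 0,"tz": 2.5,"roll": 0},
  {"tx": 0,"ty": 0,"tz": 3,"roll": 0},
  {"tx": 0,"ty": 0,"tz": 3,"roll": 0},
  {"tx": 0,"ty": 0,"tz": 3,"roll": 0},
  {"tx": 0,"ty": 0,"tz": 3,"roll": 0},
  {"tx": 0,"ty": 0,"tz": 3,"roll": 0},
])

```text
time_s: 15.82
position: [0.4315, 0.1689, 0.2327]
tcp_rot: [-2.412, 2.013, -0.0]
force: [0.1, -0.0, -2.8]
finger_gap: 0.0668
```

Request:
apply_moves([
  {"tx": 0,"ty": 0,"tz": 0.5,"roll": 0},
  {"tx": 0,"ty": 0,"tz": 1,"roll": 0},
  {"tx": 0,"ty": 0,"tz": 1,"roll": 0},
  {"tx": 0,"ty": 0,"tz": 1,"roll": 0},
  {"tx": 0,"ty": 0,"tz": 1,"roll": 0},
  {"tx": 0,"ty": 0,"tz": 1,"roll": 0},
  {"tx": 0,"ty": 0,"tz": 1,"roll": 0},
  {"tx": 0,"ty": 0,"tz": 1,"roll": 0},
  {"tx": 0,"ty": 0,"tz": 1,"roll": 0},
  {"tx": 0,"ty": 0,"tz": 1,"roll": 0},
])

```text
time_s: 16.65
position: [0.4315, 0.169, 0.232]
tcp_rot: [-2.412, 2.013, -0.0]
force: [-1.5, -1.1, 4.4]
finger_gap: 0.0663
```

Request:
apply_moves([
  {"tx": 0,"ty": 0,"tz": 0,"roll": 0},
  {"tx": 0,"ty": 0,"tz": 0,"roll": 0},
  {"tx": 0,"ty": 0,"tz": 0,"roll": 0},
  {"tx": 0,"ty": 0,"tz": 0,"roll": 0},
  {"tx": 0,"ty": 0,"tz": 0,"roll": 0},
  {"tx": 0,"ty": 0,"tz": 0,"roll": 0},
  {"tx": 0,"ty": 0,"tz": 0,"roll": 0},
  {"tx": 0,"ty": 0,"tz": 0,"roll": 0},
  {"tx": 0,"ty": 0,"tz": 0,"roll": 0},
  {"tx": 0,"ty": 0,"tz": 0,"roll": 0},
], hand=0)

```text
time_s: 17.48
position: [0.4315, 0.169, 0.2317]
tcp_rot: [-2.412, 2.013, -0.0]
force: [-0.4, -0.4, 0.2]
finger_gap: 0.0851
```

Request:
apply_moves([
  {"tx": 0,"ty": 0,"tz": -8,"roll": 0},
  {"tx": 0,"ty": 0,"tz": -24,"roll": 0},
  {"tx": 0,"ty": 0,"tz": -48,"roll": 0},
  {"tx": 0,"ty": 0,"tz": -75,"roll": 0},
  {"tx": 0,"ty": 0,"tz": -102,"roll": 0},
  {"tx": 0,"ty": 0,"tz": -125,"roll": 0},
  {"tx": 0,"ty": 0,"tz": -142,"roll": 0},
  {"tx": 0,"ty": 0,"tz": -150,"roll": 0},
  {"tx": 0,"ty": 0,"tz": -155,"roll": 0},
  {"tx": 0,"ty": 0,"tz": -155,"roll": 0},
])

```text
time_s: 18.32
position: [0.4315, 0.1689, 0.3875]
tcp_rot: [-2.411, 2.012, -0.001]
force: [-0.7, 0.2, -0.2]
finger_gap: 0.0853
```

Run:
```python
from h import *
plan((0.416,-0.193,0.200),1.7508)
c=cam("scene");save(c,"pics/s4.png",(130,90,430,310),2.6)
```

```text
shift [353.3  80.   32.3] roll -0.0 curyaw -1.391 pos [0.4315 0.1689 0.3875] zaxis [ 0.002  0.    -1.   ]
```

View pics/s4.png

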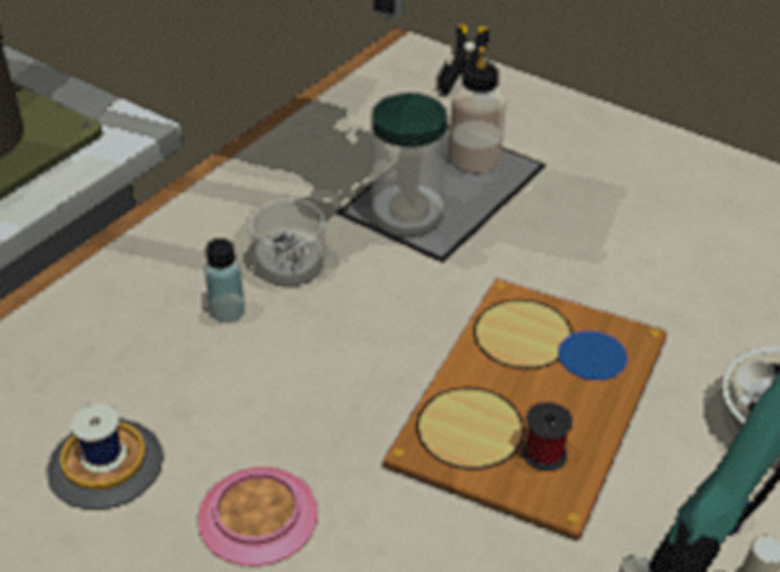

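The bottle and jar both stand on the mat, and the red spool and blue spot are in the open. Now to the dish.

Request:
apply_moves([
  {"tx": 15,"ty": 3,"tz": 0,"roll": 0},
  {"tx": 48,"ty": 11,"tz": 0,"roll": 0},
  {"tx": 87,"ty": 20,"tz": 0,"roll": 0},
  {"tx": 126,"ty": 29,"tz": 0,"roll": 0},
  {"tx": 165,"ty": 37,"tz": 0,"roll": 0},
  {"tx": 204,"ty": 46,"tz": 5,"roll": 0},
  {"tx": 243,"ty": 55,"tz": 10,"roll": 0},
  {"tx": 282,"ty": 64,"tz": 15,"roll": 0},
  {"tx": 316,"ty": 72,"tz": 20,"roll": 0},
  {"tx": 340,"ty": 77,"tz": 25,"roll": 0},
])

```text
time_s: 19.2
position: [0.4156, -0.1821, 0.36]
tcp_rot: [2.409, -2.014, -0.004]
force: [-0.2, 0.7, -0.3]
finger_gap: 0.0857
```

Request:
apply_moves([
  {"tx": 9,"ty": 2,"tz": 5,"roll": 0},
  {"tx": 13,"ty": 3,"tz": 7,"roll": 0},
  {"tx": 13,"ty": 3,"tz": 7,"roll": 0},
  {"tx": 13,"ty": 3,"tz": 7,"roll": 0},
  {"tx": 13,"ty": 3,"tz": 7,"roll": 0},
  {"tx": 13,"ty": 3,"tz": 7,"roll": 0},
  {"tx": 13,"ty": 3,"tz": 7,"roll": 0},
  {"tx": 13,"ty": 3,"tz": 7,"roll": 0},
  {"tx": 13,"ty": 3,"tz": 7,"roll": 0},
  {"tx": 13,"ty": 3,"tz": 7,"roll": 0},
])

```text
time_s: 20.03
position: [0.4159, -0.1924, 0.3549]
tcp_rot: [-2.412, 2.012, -0.001]
force: [-0.7, -0.5, 0.8]
finger_gap: 0.0854
```

Run:
```python
from h import *
c=cam("wrist");save(c,"pics/w4.png",(180,110,380,260),4)
print("blue",(proj(c,(.416,-.193,.046))-[180,110])*4,"rim",(proj(c,(.4175,-.195,.014))-[180,110])*4, "tool axis", (proj(c,pose()[0]-[0,0,.2984])-[180,110])*4)
plan((0.416,-0.193,0.200),1.7508)
```

```text
blue [412.07010956 338.99269109] rim [420.98995217 303.90593183] tool axis [409.68906606 350.29662605]
shift [ 0.5  0.  -0.1] roll 0.0 curyaw -1.391 pos [ 0.4159 -0.1925  0.3549] zaxis [ 0. -0. -1.]
```

View pics/w4.png

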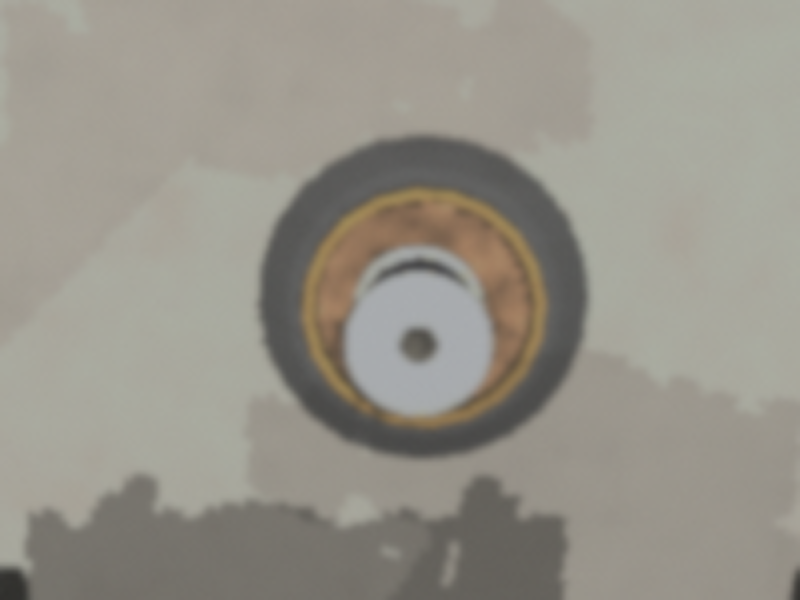

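Blue spool top centre is at (418,344) and the brass rim centre at (424.5,307.5). Offsets are 1.8 mm in x and 1.1 mm in y. I'll grip with the fingertips kept above the 14 mm rim.

Request:
apply_moves([
  {"tx": 1,"ty": 0.6,"tz": 10,"roll": 0},
  {"tx": 1.8,"ty": 1.1,"tz": 30,"roll": 0},
  {"tx": 1.8,"ty": 1.1,"tz": 55,"roll": 0},
  {"tx": 1.8,"ty": 1.1,"tz": 80,"roll": 0},
  {"tx": 1.8,"ty": 1.1,"tz": 105,"roll": 0},
  {"tx": 1.8,"ty": 1.1,"tz": 128,"roll": 0},
  {"tx": 1.8,"ty": 1.1,"tz": 147,"roll": 0},
  {"tx": 1.8,"ty": 1.1,"tz": 158,"roll": 0},
  {"tx": 1.8,"ty": 1.1,"tz": 163,"roll": 0},
  {"tx": 1.8,"ty": 1.1,"tz": 164,"roll": 0},
])

```text
time_s: 20.92
position: [0.415, -0.1946, 0.1898]
tcp_rot: [2.411, -2.013, -0.003]
force: [-0.3, -0.4, 0.5]
finger_gap: 0.0849
```

Request:
apply_moves([
  {"tx": 0,"ty": 0,"tz": 0,"roll": 0},
  {"tx": 0,"ty": 0,"tz": 0,"roll": 0},
  {"tx": 0,"ty": 0,"tz": 0,"roll": 0},
  {"tx": 0,"ty": 0,"tz": 0,"roll": 0},
  {"tx": 0,"ty": 0,"tz": 0,"roll": 0},
  {"tx": 0,"ty": 0,"tz": 0,"roll": 0},
  {"tx": 0,"ty": 0,"tz": 0,"roll": 0},
  {"tx": 0,"ty": 0,"tz": 0,"roll": 0},
  {"tx": 0,"ty": 0,"tz": 0,"roll": 0},
  {"tx": 0,"ty": 0,"tz": 0,"roll": 0},
], hand=1, newtons=22)

```text
time_s: 21.75
position: [0.4154, -0.1948, 0.1915]
tcp_rot: [-2.412, 2.013, -0.003]
force: [-0.3, -0.2, 6.0]
finger_gap: 0.0321
```

Run:
```python
from h import *
print(status.get_obs()["finger_gap"])
plan((0.6543,0.1005,0.09),1.7508)
c=cam("scene");save(c,"pics/s5.png",(130,200,230,300),6)
```

```text
0.03213514677520219
shift [-247.7 -287.9  -53.4] roll -0.0 curyaw -1.391 pos [ 0.4154 -0.1948  0.1915] zaxis [ 0.001 -0.001 -1.   ]
```

View pics/s5.png

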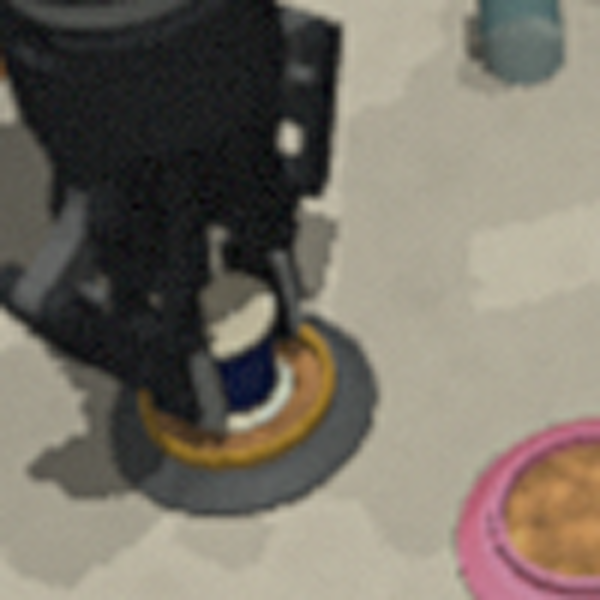

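Gap is 32 mm, so the spool is gripped. Lifting and moving it to the blue spot.

Request:
apply_moves([
  {"tx": 0,"ty": 0,"tz": -6,"roll": 0},
  {"tx": 0,"ty": 0,"tz": -20,"roll": 0},
  {"tx": 0,"ty": 0,"tz": -40,"roll": 0},
  {"tx": -3,"ty": -3,"tz": -60,"roll": 0},
  {"tx": -11,"ty": -13,"tz": -74,"roll": 0},
  {"tx": -27,"ty": -31,"tz": -80,"roll": 0},
  {"tx": -47,"ty": -54,"tz": -80,"roll": 0},
  {"tx": -67,"ty": -78,"tz": -80,"roll": 0},
  {"tx": -87,"ty": -101,"tz": -80,"roll": 0},
  {"tx": -107,"ty": -124,"tz": -80,"roll": 0},
])

```text
time_s: 22.63
position: [0.5185, -0.066, 0.2713]
tcp_rot: [-2.412, 2.013, -0.001]
force: [0.9, -1.4, 0.2]
finger_gap: 0.0322
```

Request:
apply_moves([
  {"tx": -20,"ty": -23,"tz": 0,"roll": 0},
  {"tx": -40,"ty": -46,"tz": 0,"roll": 0},
  {"tx": -60,"ty": -70,"tz": 0,"roll": 0},
  {"tx": -80,"ty": -93,"tz": 0,"roll": 0},
  {"tx": -99,"ty": -115,"tz": 0,"roll": 0},
  {"tx": -115,"ty": -134,"tz": 0,"roll": 0},
  {"tx": -128,"ty": -149,"tz": 0,"roll": 0},
  {"tx": -137,"ty": -159,"tz": 0,"roll": 0},
  {"tx": -140,"ty": -163,"tz": 0,"roll": 0},
  {"tx": -140.7,"ty": -164,"tz": 0,"roll": 0},
])

```text
time_s: 23.47
position: [0.6544, 0.1011, 0.2706]
tcp_rot: [2.413, -2.012, -0.0]
force: [0.3, 0.1, 0.7]
finger_gap: 0.0318
```

Run:
```python
from h import *
c=cam("wrist");save(c,"pics/w5.png")
print("spot",proj(c,(.6543,.1005,.0135)), "red top",proj(c,(.6745,-.008,.05)))
plan((0.6543,0.1005,0.0405),1.7508)
s=cam("scene");save(s,"pics/s6.png",(270,120,430,300),4)
```

```text
spot [283.1800321  211.31746649] red top [447.41354451 225.6504433 ]
shift [ 0.1 -0.4 75.1] roll 0.0 curyaw -1.391 pos [0.6539 0.1006 0.2706] zaxis [-0.001 -0.    -1.   ]
```

View pics/w5.png

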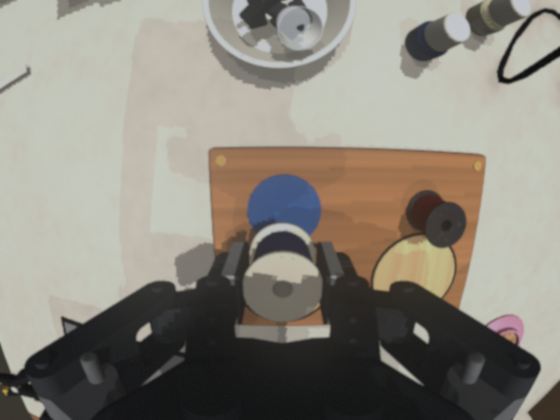

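View pics/s6.png

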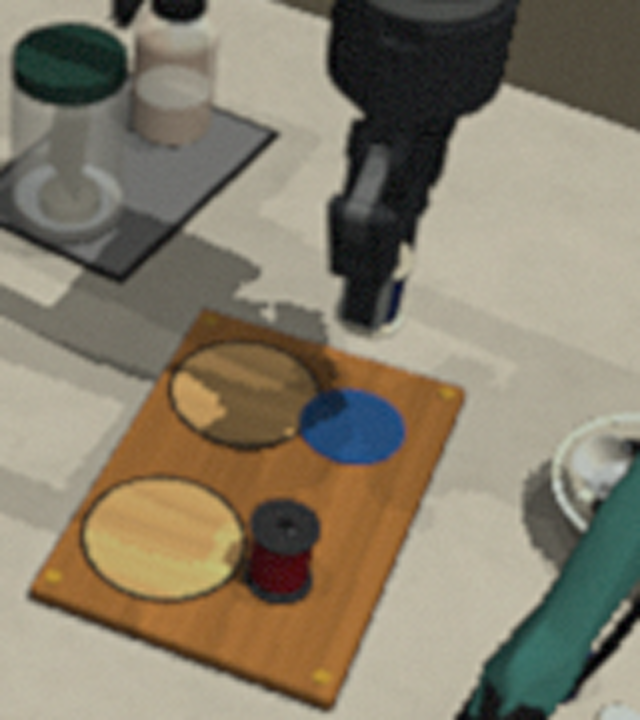

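The spot is centred at (284,211), as predicted. Lowering the spool.

Request:
apply_moves([
  {"tx": 0,"ty": -0.4,"tz": 8,"roll": 0},
  {"tx": 0,"ty": -0.4,"tz": 22,"roll": 0},
  {"tx": 0,"ty": -0.4,"tz": 38,"roll": 0},
  {"tx": 0,"ty": -0.4,"tz": 52,"roll": 0},
  {"tx": 0,"ty": -0.4,"tz": 62,"roll": 0},
  {"tx": 0,"ty": -0.4,"tz": 68,"roll": 0},
  {"tx": 0,"ty": -0.4,"tz": 71,"roll": 0},
  {"tx": 0,"ty": -0.4,"tz": 72,"roll": 0},
  {"tx": 0,"ty": -0.4,"tz": 72,"roll": 0},
  {"tx": 0,"ty": -0.4,"tz": 72,"roll": 0},
])

```text
time_s: 24.4
position: [0.655, 0.1006, 0.1994]
tcp_rot: [-2.411, 2.012, -0.002]
force: [-0.2, -0.3, -0.7]
finger_gap: 0.0321
```

Request:
apply_moves([
  {"tx": 0,"ty": 0,"tz": 0.5,"roll": 0},
  {"tx": 0,"ty": 0,"tz": 1,"roll": 0},
  {"tx": 0,"ty": 0,"tz": 1.5,"roll": 0},
  {"tx": 0,"ty": 0,"tz": 1.5,"roll": 0},
  {"tx": 0,"ty": 0,"tz": 1.5,"roll": 0},
  {"tx": 0,"ty": 0,"tz": 1.5,"roll": 0},
  {"tx": 0,"ty": 0,"tz": 1.5,"roll": 0},
  {"tx": 0,"ty": 0,"tz": 1.5,"roll": 0},
  {"tx": 0,"ty": 0,"tz": 1.5,"roll": 0},
  {"tx": 0,"ty": 0,"tz": 1.5,"roll": 0},
])

```text
time_s: 25.23
position: [0.6546, 0.1006, 0.1972]
tcp_rot: [2.412, -2.013, -0.0]
force: [0.3, 0.3, -0.4]
finger_gap: 0.0319
```

Request:
apply_moves([
  {"tx": 0,"ty": 0,"tz": 0.5,"roll": 0},
  {"tx": 0,"ty": 0,"tz": 1,"roll": 0},
  {"tx": 0,"ty": 0,"tz": 1,"roll": 0},
  {"tx": 0,"ty": 0,"tz": 1,"roll": 0},
  {"tx": 0,"ty": 0,"tz": 1,"roll": 0},
  {"tx": 0,"ty": 0,"tz": 1,"roll": 0},
  {"tx": 0,"ty": 0,"tz": 1,"roll": 0},
  {"tx": 0,"ty": 0,"tz": 1,"roll": 0},
  {"tx": 0,"ty": 0,"tz": 1,"roll": 0},
  {"tx": 0,"ty": 0,"tz": 1,"roll": 0},
])

```text
time_s: 26.07
position: [0.6545, 0.1007, 0.1971]
tcp_rot: [-2.412, 2.013, -0.001]
force: [-1.6, 1.3, 4.9]
finger_gap: 0.0319
```

Request:
apply_moves([
  {"tx": 0,"ty": 0,"tz": 0,"roll": 0},
  {"tx": 0,"ty": 0,"tz": 0,"roll": 0},
  {"tx": 0,"ty": 0,"tz": 0,"roll": 0},
  {"tx": 0,"ty": 0,"tz": 0,"roll": 0},
  {"tx": 0,"ty": 0,"tz": 0,"roll": 0},
  {"tx": 0,"ty": 0,"tz": 0,"roll": 0},
  {"tx": 0,"ty": 0,"tz": 0,"roll": 0},
  {"tx": 0,"ty": 0,"tz": 0,"roll": 0},
  {"tx": 0,"ty": 0,"tz": 0,"roll": 0},
  {"tx": 0,"ty": 0,"tz": 0,"roll": 0},
], hand=0)

```text
time_s: 26.9
position: [0.6546, 0.1006, 0.1962]
tcp_rot: [2.412, -2.013, 0.0]
force: [-0.3, 0.3, -0.2]
finger_gap: 0.0855
```

Request:
apply_moves([
  {"tx": 0,"ty": 0,"tz": -8,"roll": 0},
  {"tx": 0,"ty": 0,"tz": -24,"roll": 0},
  {"tx": 0,"ty": 0,"tz": -46,"roll": 0},
  {"tx": 0,"ty": 0,"tz": -70,"roll": 0},
  {"tx": 0,"ty": 0,"tz": -94,"roll": 0},
  {"tx": 0,"ty": 0,"tz": -118,"roll": 0},
  {"tx": 0,"ty": 0,"tz": -140,"roll": 0},
  {"tx": 0,"ty": 0,"tz": -155,"roll": 0},
  {"tx": 0,"ty": 0,"tz": -160,"roll": 0},
  {"tx": 0,"ty": 0,"tz": -160,"roll": 0},
])

```text
time_s: 27.73
position: [0.6549, 0.1007, 0.3586]
tcp_rot: [-2.41, 2.011, -0.005]
force: [-0.6, -0.6, -0.6]
finger_gap: 0.0852
```

Run:
```python
from h import *
c=cam("wrist");save(c,"pics/w6.png",(180,80,480,280),2.6)
P=lambda p:((proj(c,p)-[180,80])*2.6).round(1)
print("spot",P((.6543,.1005,.0135)),"blue top",P((.6543,.1005,.0515)), "red top",P((.6745,-.008,.05)))
plan((0.674,-0.008,0.2),1.7508)
s=cam("scene");save(s,"pics/s7.png",(270,120,430,300),4)
```

```text
spot [266.  281.2] blue top [266.1 304.8] red top [578.8 303.6]
shift [110.4   0.2   1.9] roll -0.0 curyaw -1.391 pos [0.6545 0.1006 0.3569] zaxis [ 0.001  0.    -1.   ]
```

View pics/w6.png

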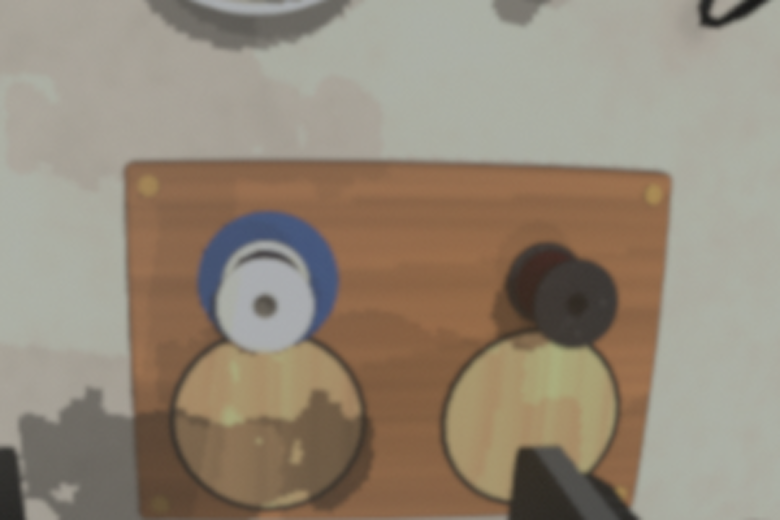

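View pics/s7.png

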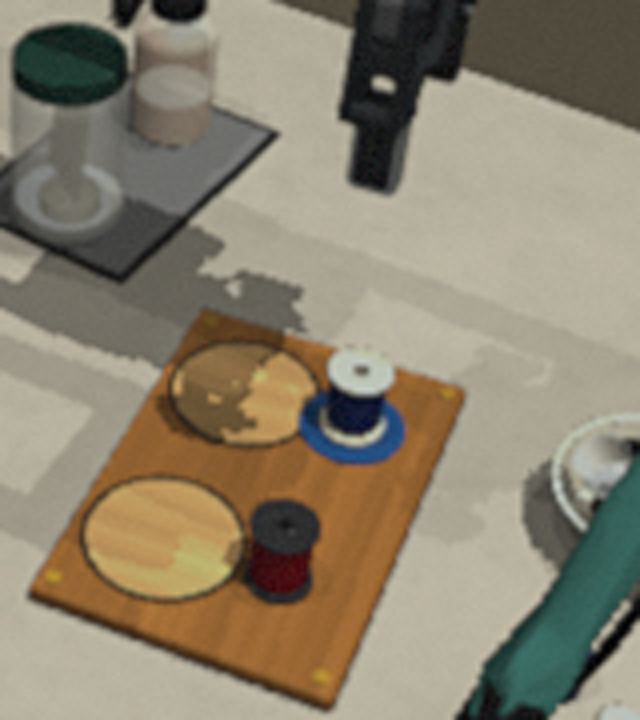

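The blue spool stands centred on the spot: spot (268,281), spool top (265,305). The red spool top at (577,303) is within 1 mm of prediction, so it hasn't moved. Picking it up.

Request:
apply_moves([
  {"tx": 10,"ty": 0,"tz": 0,"roll": 0},
  {"tx": 30,"ty": 0,"tz": 5,"roll": 0},
  {"tx": 55,"ty": 0,"tz": 10,"roll": 0},
  {"tx": 78,"ty": 0,"tz": 18,"roll": 0},
  {"tx": 95,"ty": 0,"tz": 30,"roll": 0},
  {"tx": 105,"ty": 0,"tz": 45,"roll": 0},
  {"tx": 109,"ty": 0,"tz": 60,"roll": 0},
  {"tx": 110,"ty": 0,"tz": 75,"roll": 0},
  {"tx": 110,"ty": 0,"tz": 85,"roll": 0},
  {"tx": 110,"ty": 0,"tz": 90,"roll": 0},
])

```text
time_s: 28.67
position: [0.6732, -0.0081, 0.2629]
tcp_rot: [2.409, -2.012, -0.007]
force: [-0.3, -0.5, -0.5]
finger_gap: 0.0856
```

Run:
```python
from h import *
plan((0.6743,-0.0080,0.040),1.7508)
c=cam("wrist");save(c,"pics/w7.png",(180,130,380,280),4)
print(((proj(c,(.6743,-.008,.05))-[180,130])*4).round(1))
```

```text
shift [ 0.2 -1.4 67.8] roll -0.001 curyaw -1.392 pos [ 0.6732 -0.0081  0.2629] zaxis [-0.005  0.001 -1.   ]
[412.2 395.3]
```

View pics/w7.png

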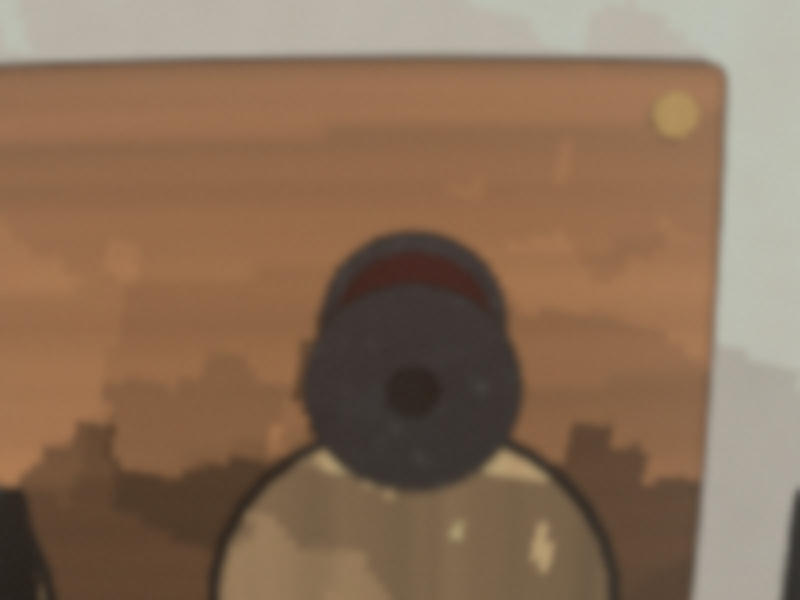

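Spool centre is (413,390), aligned within 1 mm. Descending and gripping.

Request:
apply_moves([
  {"tx": 0,"ty": -0.5,"tz": 6,"roll": 0},
  {"tx": 0,"ty": -1,"tz": 18,"roll": 0},
  {"tx": 0,"ty": -1,"tz": 33,"roll": 0},
  {"tx": 0,"ty": -1,"tz": 48,"roll": 0},
  {"tx": 0,"ty": -1,"tz": 60,"roll": 0},
  {"tx": 0,"ty": -1,"tz": 67,"roll": 0},
  {"tx": 0,"ty": -1,"tz": 70,"roll": 0},
  {"tx": 0,"ty": -1,"tz": 71,"roll": 0},
  {"tx": 0,"ty": -1,"tz": 71,"roll": 0},
  {"tx": 0,"ty": -1,"tz": 71,"roll": 0},
])

```text
time_s: 29.55
position: [0.6757, -0.0074, 0.196]
tcp_rot: [-2.411, 2.012, -0.002]
force: [-0.8, 0.1, 0.5]
finger_gap: 0.0856
```

Request:
apply_moves([
  {"tx": 0,"ty": 0,"tz": 0,"roll": 0},
  {"tx": 0,"ty": 0,"tz": 0,"roll": 0},
  {"tx": 0,"ty": 0,"tz": 0,"roll": 0},
  {"tx": 0,"ty": 0,"tz": 0,"roll": 0},
  {"tx": 0,"ty": 0,"tz": 0,"roll": 0},
  {"tx": 0,"ty": 0,"tz": 0,"roll": 0},
  {"tx": 0,"ty": 0,"tz": 0,"roll": 0},
  {"tx": 0,"ty": 0,"tz": 0,"roll": 0},
  {"tx": 0,"ty": 0,"tz": 0,"roll": 0},
  {"tx": 0,"ty": 0,"tz": 0,"roll": 0},
], hand=1, newtons=22)

```text
time_s: 30.38
position: [0.6754, -0.0074, 0.1956]
tcp_rot: [-2.412, 2.013, -0.001]
force: [0.0, 0.7, 4.1]
finger_gap: 0.0318
```

Run:
```python
from h import *
print(status.get_obs()["finger_gap"])
plan((0.4168,-0.1960,0.12),1.7508)
```

```text
0.03177176882614909
shift [139.3 288.1 -79.6] roll -0.0 curyaw -1.391 pos [ 0.6754 -0.0074  0.1956] zaxis [ 0.001 -0.    -1.   ]
```

Request:
apply_moves([
  {"tx": 0,"ty": 0,"tz": -6,"roll": 0},
  {"tx": 0,"ty": 0,"tz": -20,"roll": 0},
  {"tx": 0,"ty": 0,"tz": -40,"roll": 0},
  {"tx": 2,"ty": 4,"tz": -60,"roll": 0},
  {"tx": 7,"ty": 15,"tz": -74,"roll": 0},
  {"tx": 17,"ty": 35,"tz": -80,"roll": 0},
  {"tx": 29,"ty": 60,"tz": -80,"roll": 0},
  {"tx": 41,"ty": 85,"tz": -80,"roll": 0},
  {"tx": 53,"ty": 110,"tz": -80,"roll": 0},
  {"tx": 65,"ty": 134,"tz": -80,"roll": 0},
])

```text
time_s: 31.22
position: [0.5535, -0.0958, 0.2751]
tcp_rot: [2.412, -2.012, -0.001]
force: [0.3, -0.4, -1.5]
finger_gap: 0.032
```

Request:
apply_moves([
  {"tx": 12,"ty": 25,"tz": 0,"roll": 0},
  {"tx": 24,"ty": 50,"tz": 0,"roll": 0},
  {"tx": 36,"ty": 75,"tz": 0,"roll": 0},
  {"tx": 48,"ty": 100,"tz": 0,"roll": 0},
  {"tx": 58,"ty": 121,"tz": 0,"roll": 0},
  {"tx": 66,"ty": 137,"tz": 0,"roll": 0},
  {"tx": 71,"ty": 147,"tz": 0,"roll": 0},
  {"tx": 74,"ty": 153,"tz": 0,"roll": 0},
  {"tx": 74.3,"ty": 154,"tz": 0,"roll": 0},
  {"tx": 74.3,"ty": 154,"tz": 0,"roll": 0},
])

```text
time_s: 32.05
position: [0.4171, -0.1961, 0.2753]
tcp_rot: [-2.411, 2.014, -0.001]
force: [-1.2, -0.1, -0.9]
finger_gap: 0.032
```

Run:
```python
from h import *
c=cam("wrist");save(c,"pics/w8.png",(130,110,430,310),2.6)
print("rim",((proj(c,(.4168,-.196,.014))-[130,110])*2.6).round(1))
plan((0.4168,-0.1960,0.0366),1.7508)
```

```text
rim [395.8 260.4]
shift [-0.   0.7 83.7] roll -0.0 curyaw -1.391 pos [ 0.4174 -0.1959  0.2753] zaxis [ 0.001 -0.    -1.   ]
```

View pics/w8.png

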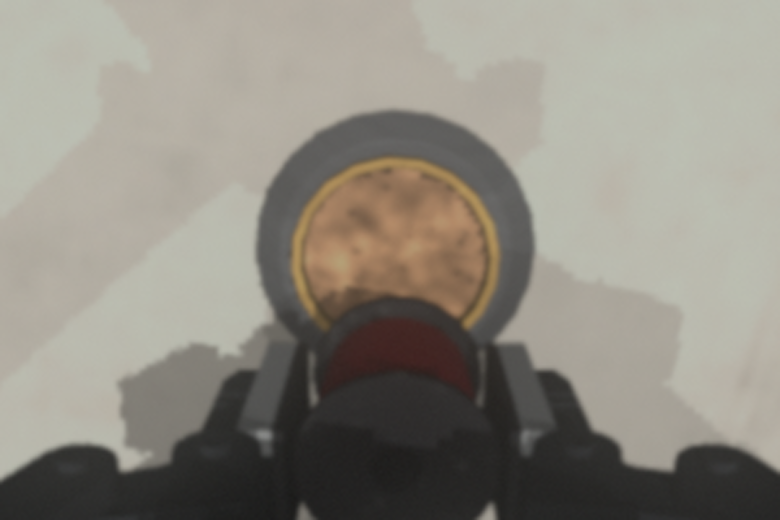

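The rim centre at (395.5,260.5) matches the prediction. Lowering the red spool into the dish.

Request:
apply_moves([
  {"tx": 0,"ty": 0.4,"tz": 8,"roll": 0},
  {"tx": 0,"ty": 0.4,"tz": 24,"roll": 0},
  {"tx": 0,"ty": 0.4,"tz": 42,"roll": 0},
  {"tx": 0,"ty": 0.4,"tz": 58,"roll": 0},
  {"tx": 0,"ty": 0.4,"tz": 70,"roll": 0},
  {"tx": 0,"ty": 0.4,"tz": 77,"roll": 0},
  {"tx": 0,"ty": 0.4,"tz": 81,"roll": 0},
  {"tx": 0,"ty": 0.4,"tz": 82,"roll": 0},
  {"tx": 0,"ty": 0.4,"tz": 82,"roll": 0},
  {"tx": 0,"ty": 0.4,"tz": 82,"roll": 0},
])

```text
time_s: 32.93
position: [0.4168, -0.1961, 0.1936]
tcp_rot: [-2.412, 2.013, -0.002]
force: [0.2, -0.0, -0.0]
finger_gap: 0.032
```

Request:
apply_moves([
  {"tx": 0,"ty": 0,"tz": 0.5,"roll": 0},
  {"tx": 0,"ty": 0,"tz": 1,"roll": 0},
  {"tx": 0,"ty": 0,"tz": 1.5,"roll": 0},
  {"tx": 0,"ty": 0,"tz": 2,"roll": 0},
  {"tx": 0,"ty": 0,"tz": 2,"roll": 0},
  {"tx": 0,"ty": 0,"tz": 2,"roll": 0},
  {"tx": 0,"ty": 0,"tz": 2,"roll": 0},
  {"tx": 0,"ty": 0,"tz": 2,"roll": 0},
  {"tx": 0,"ty": 0,"tz": 2,"roll": 0},
  {"tx": 0,"ty": 0,"tz": 2,"roll": 0},
])

```text
time_s: 33.77
position: [0.4165, -0.1961, 0.1915]
tcp_rot: [-2.412, 2.013, -0.001]
force: [-0.9, 0.4, 5.6]
finger_gap: 0.0321
```

It has touched down with 5.6 N. Releasing and going up.

Request:
apply_moves([
  {"tx": 0,"ty": 0,"tz": 0,"roll": 0},
  {"tx": 0,"ty": 0,"tz": 0,"roll": 0},
  {"tx": 0,"ty": 0,"tz": 0,"roll": 0},
  {"tx": 0,"ty": 0,"tz": 0,"roll": 0},
  {"tx": 0,"ty": 0,"tz": 0,"roll": 0},
  {"tx": 0,"ty": 0,"tz": 0,"roll": 0},
  {"tx": 0,"ty": 0,"tz": 0,"roll": 0},
  {"tx": 0,"ty": 0,"tz": 0,"roll": 0},
  {"tx": 0,"ty": 0,"tz": 0,"roll": 0},
  {"tx": 0,"ty": 0,"tz": 0,"roll": 0},
], hand=0)

```text
time_s: 34.6
position: [0.4164, -0.196, 0.1912]
tcp_rot: [-2.412, 2.013, 0.0]
force: [0.2, -0.6, 0.0]
finger_gap: 0.0856
```

Request:
apply_moves([
  {"tx": 0,"ty": 0,"tz": -8,"roll": 0},
  {"tx": 0,"ty": 0,"tz": -24,"roll": 0},
  {"tx": 0,"ty": 0,"tz": -48,"roll": 0},
  {"tx": 0,"ty": 0,"tz": -78,"roll": 0},
  {"tx": 0,"ty": 0,"tz": -108,"roll": 0},
  {"tx": 0,"ty": 0,"tz": -138,"roll": 0},
  {"tx": 0,"ty": 0,"tz": -165,"roll": 0},
  {"tx": 0,"ty": 0,"tz": -185,"roll": 0},
  {"tx": 0,"ty": 0,"tz": -195,"roll": 0},
  {"tx": 0,"ty": 0,"tz": -198,"roll": 0},
])

```text
time_s: 35.43
position: [0.4167, -0.1962, 0.3922]
tcp_rot: [-2.411, 2.012, -0.008]
force: [0.2, -0.8, -0.6]
finger_gap: 0.0854
```

Run:
```python
from h import *
c=cam("wrist");save(c,"pics/w9.png",(180,110,380,260),3)
print("rim",((proj(c,(.4168,-.196,.014))-[180,110])*3).round(1),"top",((proj(c,(.4168,-.196,.046))-[180,110])*3).round(1))
plan((0.4315,0.169,0.235),1.7508)
s=cam("scene");save(s,"pics/s8.png",(130,90,430,310),2.6)
```

```text
rim [303. 213.] top [302.9 231.2]
shift [-356.5  -80.     0.7] roll -0.0 curyaw -1.391 pos [ 0.4165 -0.1961  0.3914] zaxis [ 0.003 -0.002 -1.   ]
```

View pics/w9.png

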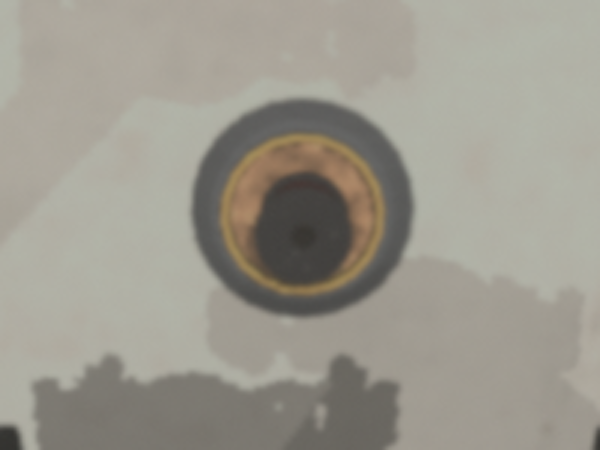

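View pics/s8.png

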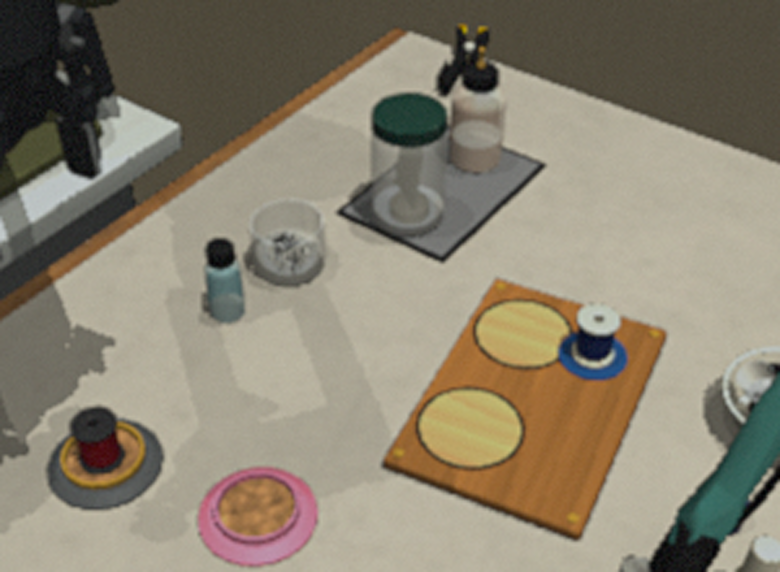

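The red spool stands in the dish within 2 mm of centre, with rim (303,213) and top (303,236). Now the jar goes back. First above it on the mat.

Request:
apply_moves([
  {"tx": -15,"ty": -3,"tz": 0,"roll": 0},
  {"tx": -48,"ty": -11,"tz": 0,"roll": 0},
  {"tx": -87,"ty": -20,"tz": 0,"roll": 0},
  {"tx": -126,"ty": -28,"tz": 0,"roll": 0},
  {"tx": -165,"ty": -37,"tz": 0,"roll": 0},
  {"tx": -204,"ty": -46,"tz": 0,"roll": 0},
  {"tx": -243,"ty": -55,"tz": 0,"roll": 0},
  {"tx": -282,"ty": -63,"tz": 0,"roll": 0},
  {"tx": -316,"ty": -71,"tz": 0,"roll": 0},
  {"tx": -340,"ty": -76,"tz": 0,"roll": 0},
])

```text
time_s: 36.37
position: [0.4296, 0.1548, 0.3879]
tcp_rot: [2.413, -2.01, -0.003]
force: [0.6, 0.0, -0.7]
finger_gap: 0.0858
```

Request:
apply_moves([
  {"tx": -10,"ty": -3,"tz": 0,"roll": 0},
  {"tx": -16,"ty": -4,"tz": 0,"roll": 0},
  {"tx": -16.5,"ty": -4,"tz": 0,"roll": 0},
  {"tx": -16.5,"ty": -4,"tz": 0,"roll": 0},
  {"tx": -16.5,"ty": -4,"tz": 0,"roll": 0},
  {"tx": -16.5,"ty": -4,"tz": 0,"roll": 0},
  {"tx": -16.5,"ty": -4,"tz": 0,"roll": 0},
  {"tx": -16.5,"ty": -4,"tz": 0,"roll": 0},
  {"tx": -16.5,"ty": -4,"tz": 0,"roll": 0},
  {"tx": -16.5,"ty": -4,"tz": 0,"roll": 0},
])

```text
time_s: 37.2
position: [0.4314, 0.1687, 0.3893]
tcp_rot: [-2.411, 2.014, -0.0]
force: [1.0, 0.7, -0.1]
finger_gap: 0.0856
```

Run:
```python
from h import *
plan((0.4315,0.169,0.077),1.7508)
c=cam("wrist");save(c,"pics/w10.png")
print(proj(c,(.4315,.169,.116)),proj(c,(.4317,.2793,.126)))
```

```text
shift [-3.000e-01 -1.000e-01  1.573e+02] roll -0.001 curyaw -1.392 pos [0.4314 0.1687 0.3893] zaxis [ 0.  0. -1.]
[282.02618064 205.1684069 ] [141.71789964 183.62316297]
```

View pics/w10.png

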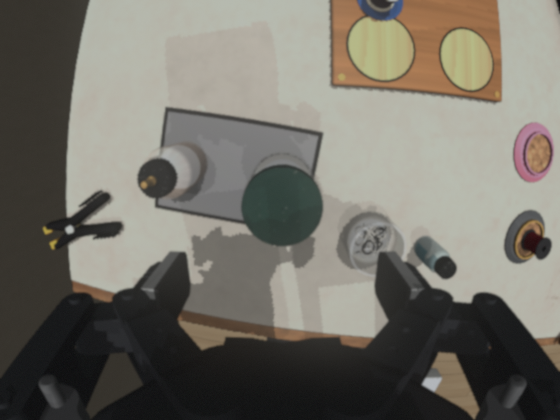

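The jar is centred at (282,205). Descending, gripping and checking.

Request:
apply_moves([
  {"tx": 0,"ty": 0,"tz": 8,"roll": 0},
  {"tx": 0,"ty": 0,"tz": 25,"roll": 0},
  {"tx": 0,"ty": 0,"tz": 48,"roll": 0},
  {"tx": 0,"ty": 0,"tz": 72,"roll": 0},
  {"tx": 0,"ty": 0,"tz": 96,"roll": 0},
  {"tx": 0,"ty": 0,"tz": 120,"roll": 0},
  {"tx": 0,"ty": 0,"tz": 140,"roll": 0},
  {"tx": 0,"ty": 0,"tz": 151,"roll": 0},
  {"tx": 0,"ty": 0,"tz": 156,"roll": 0},
  {"tx": 0,"ty": 0,"tz": 157,"roll": 0},
])

```text
time_s: 38.08
position: [0.4309, 0.169, 0.2309]
tcp_rot: [2.41, -2.011, -0.002]
force: [-0.1, -0.8, 0.4]
finger_gap: 0.0855
```

Request:
apply_moves([
  {"tx": 0,"ty": 0,"tz": 0,"roll": 0},
  {"tx": 0,"ty": 0,"tz": 0,"roll": 0},
  {"tx": 0,"ty": 0,"tz": 0,"roll": 0},
  {"tx": 0,"ty": 0,"tz": 0,"roll": 0},
  {"tx": 0,"ty": 0,"tz": 0,"roll": 0},
  {"tx": 0,"ty": 0,"tz": 0,"roll": 0},
  {"tx": 0,"ty": 0,"tz": 0,"roll": 0},
  {"tx": 0,"ty": 0,"tz": 0,"roll": 0},
  {"tx": 0,"ty": 0,"tz": 0,"roll": 0},
  {"tx": 0,"ty": 0,"tz": 0,"roll": 0},
], hand=1, newtons=45)

```text
time_s: 38.92
position: [0.4318, 0.1692, 0.233]
tcp_rot: [-2.411, 2.012, -0.002]
force: [-1.1, -0.2, 6.2]
finger_gap: 0.0664
```

Run:
```python
from h import *
print(status.get_obs()["finger_gap"])
plan((0.6194,-0.0182,0.132),1.7508)
```

```text
0.06636687944559629
shift [ 217.9 -151.1  -53.7] roll -0.0 curyaw -1.391 pos [0.4318 0.1692 0.233 ] zaxis [ 0.002  0.001 -1.   ]
```

Request:
apply_moves([
  {"tx": 0,"ty": 0,"tz": -5,"roll": 0},
  {"tx": 0,"ty": 0,"tz": -18,"roll": 0},
  {"tx": 0,"ty": 0,"tz": -36,"roll": 0},
  {"tx": 4,"ty": -3,"tz": -50,"roll": 0},
  {"tx": 16,"ty": -11,"tz": -58,"roll": 0},
  {"tx": 36,"ty": -25,"tz": -60,"roll": 0},
  {"tx": 58,"ty": -40,"tz": -60,"roll": 0},
  {"tx": 80,"ty": -55,"tz": -60,"roll": 0},
  {"tx": 102,"ty": -71,"tz": -60,"roll": 0},
  {"tx": 124,"ty": -86,"tz": -60,"roll": 0},
])

```text
time_s: 39.75
position: [0.5383, 0.0615, 0.2918]
tcp_rot: [2.411, -2.012, -0.002]
force: [1.0, 0.3, -3.8]
finger_gap: 0.0667
```

Request:
apply_moves([
  {"tx": 20,"ty": -14,"tz": 0,"roll": 0},
  {"tx": 40,"ty": -28,"tz": 0,"roll": 0},
  {"tx": 60,"ty": -42,"tz": 0,"roll": 0},
  {"tx": 77,"ty": -53,"tz": 2,"roll": 0},
  {"tx": 88,"ty": -61,"tz": 8,"roll": 0},
  {"tx": 93,"ty": -65,"tz": 18,"roll": 0},
  {"tx": 93.5,"ty": -65,"tz": 30,"roll": 0},
  {"tx": 93.5,"ty": -65,"tz": 40,"roll": 0},
  {"tx": 93.5,"ty": -65,"tz": 46,"roll": 0},
  {"tx": 93.5,"ty": -65,"tz": 48,"roll": 0},
])

```text
time_s: 40.58
position: [0.6172, -0.0172, 0.2422]
tcp_rot: [2.41, -2.011, -0.007]
force: [-1.9, 1.0, 3.8]
finger_gap: 0.0665
```

Run:
```python
from h import *
plan((0.6194,-0.0182,0.087),1.7508)
print(status.get_obs()["force"])
s=cam("scene");save(s,"pics/s9.png",(230,140,430,300),4)
```

```text
shift [ 1.4 -2.   0.2] roll 0.0 curyaw -1.39 pos [ 0.6172 -0.0172  0.2422] zaxis [-0.005  0.001 -1.   ]
[-1.92708947  0.97800856  3.81456103]
```

View pics/s9.png

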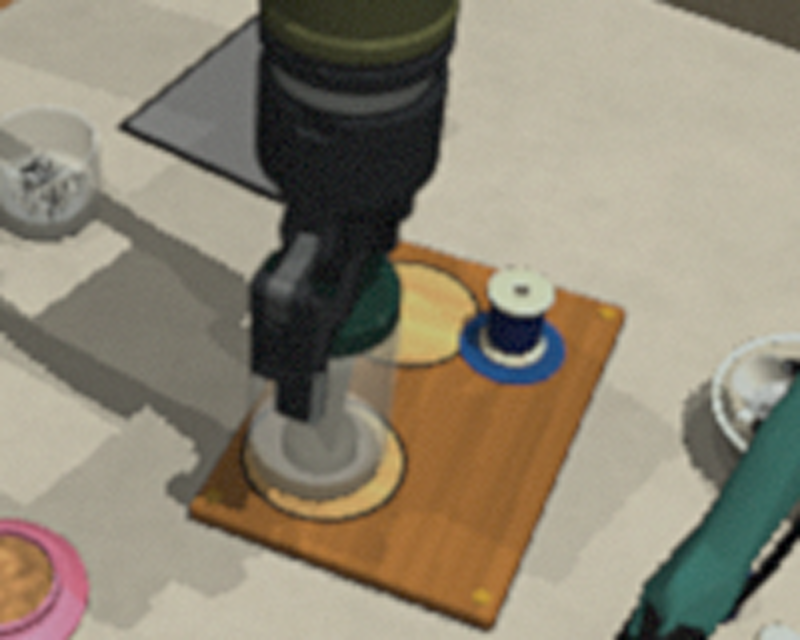

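It's already touching (force +3.8 N) and sits about 2 mm short in xy. I'll lift 3 mm to settle, then lower again.

Request:
apply_moves([
  {"tx": 0,"ty": 0,"tz": -3,"roll": 0},
  {"tx": 0,"ty": 0,"tz": -4,"roll": 0},
  {"tx": 0,"ty": 0,"tz": -4,"roll": 0},
  {"tx": 0,"ty": 0,"tz": -4,"roll": 0},
  {"tx": 0,"ty": 0,"tz": -4,"roll": 0},
  {"tx": 0,"ty": 0,"tz": -4,"roll": 0},
  {"tx": 0,"ty": 0,"tz": -4,"roll": 0},
  {"tx": 0,"ty": 0,"tz": -4,"roll": 0},
  {"tx": 0,"ty": 0,"tz": -4,"roll": 0},
  {"tx": 0,"ty": 0,"tz": -4,"roll": 0},
])

```text
time_s: 41.47
position: [0.6188, -0.018, 0.2481]
tcp_rot: [2.412, -2.013, -0.0]
force: [0.1, 0.4, -3.7]
finger_gap: 0.0663
```

Request:
apply_moves([
  {"tx": 0,"ty": 0,"tz": 1,"roll": 0},
  {"tx": 0,"ty": 0,"tz": 2,"roll": 0},
  {"tx": 0,"ty": 0,"tz": 3,"roll": 0},
  {"tx": 0,"ty": 0,"tz": 4,"roll": 0},
  {"tx": 0,"ty": 0,"tz": 5,"roll": 0},
  {"tx": 0,"ty": 0,"tz": 5.5,"roll": 0},
  {"tx": 0,"ty": 0,"tz": 6,"roll": 0},
  {"tx": 0,"ty": 0,"tz": 6,"roll": 0},
  {"tx": 0,"ty": 0,"tz": 6,"roll": 0},
  {"tx": 0,"ty": 0,"tz": 6,"roll": 0},
])

```text
time_s: 42.3
position: [0.6188, -0.018, 0.2422]
tcp_rot: [-2.412, 2.013, -0.0]
force: [-0.1, -0.1, -3.2]
finger_gap: 0.0669
```

Request:
apply_moves([
  {"tx": 0,"ty": 0,"tz": 0.5,"roll": 0},
  {"tx": 0,"ty": 0,"tz": 1,"roll": 0},
  {"tx": 0,"ty": 0,"tz": 1,"roll": 0},
  {"tx": 0,"ty": 0,"tz": 1,"roll": 0},
  {"tx": 0,"ty": 0,"tz": 1,"roll": 0},
  {"tx": 0,"ty": 0,"tz": 1,"roll": 0},
  {"tx": 0,"ty": 0,"tz": 1,"roll": 0},
  {"tx": 0,"ty": 0,"tz": 1,"roll": 0},
  {"tx": 0,"ty": 0,"tz": 1,"roll": 0},
  {"tx": 0,"ty": 0,"tz": 1,"roll": 0},
])

```text
time_s: 43.13
position: [0.6188, -0.018, 0.2421]
tcp_rot: [-2.412, 2.013, -0.001]
force: [-2.6, 0.0, 4.9]
finger_gap: 0.0667
```

Request:
apply_moves([
  {"tx": 0,"ty": 0,"tz": 0,"roll": 0},
  {"tx": 0,"ty": 0,"tz": 0,"roll": 0},
  {"tx": 0,"ty": 0,"tz": 0,"roll": 0},
  {"tx": 0,"ty": 0,"tz": 0,"roll": 0},
  {"tx": 0,"ty": 0,"tz": 0,"roll": 0},
  {"tx": 0,"ty": 0,"tz": 0,"roll": 0},
  {"tx": 0,"ty": 0,"tz": 0,"roll": 0},
  {"tx": 0,"ty": 0,"tz": 0,"roll": 0},
  {"tx": 0,"ty": 0,"tz": 0,"roll": 0},
  {"tx": 0,"ty": 0,"tz": 0,"roll": 0},
], hand=0)

```text
time_s: 43.97
position: [0.6188, -0.018, 0.2412]
tcp_rot: [2.412, -2.013, -0.0]
force: [-0.1, -0.2, -0.7]
finger_gap: 0.0856
```

Request:
apply_moves([
  {"tx": 0,"ty": 0,"tz": -8,"roll": 0},
  {"tx": 0,"ty": 0,"tz": -24,"roll": 0},
  {"tx": 0,"ty": 0,"tz": -48,"roll": 0},
  {"tx": 0,"ty": 0,"tz": -75,"roll": 0},
  {"tx": 0,"ty": 0,"tz": -102,"roll": 0},
  {"tx": 0,"ty": 0,"tz": -125,"roll": 0},
  {"tx": 0,"ty": 0,"tz": -140,"roll": 0},
  {"tx": 0,"ty": 0,"tz": -147,"roll": 0},
  {"tx": 0,"ty": 0,"tz": -149,"roll": 0},
  {"tx": 0,"ty": 0,"tz": -149,"roll": 0},
])

```text
time_s: 44.8
position: [0.6186, -0.018, 0.3906]
tcp_rot: [-2.412, 2.013, -0.001]
force: [0.8, 0.5, -0.5]
finger_gap: 0.0853
```

Run:
```python
from h import *
plan((0.4317,0.2793,0.235),1.7508)
s=cam("scene");save(s,"pics/s10.png",(230,140,430,300),4)
```

```text
shift [-325.9  130.8    0.4] roll -0.0 curyaw -1.391 pos [ 0.6186 -0.018   0.3906] zaxis [ 0.001 -0.    -1.   ]
```

View pics/s10.png

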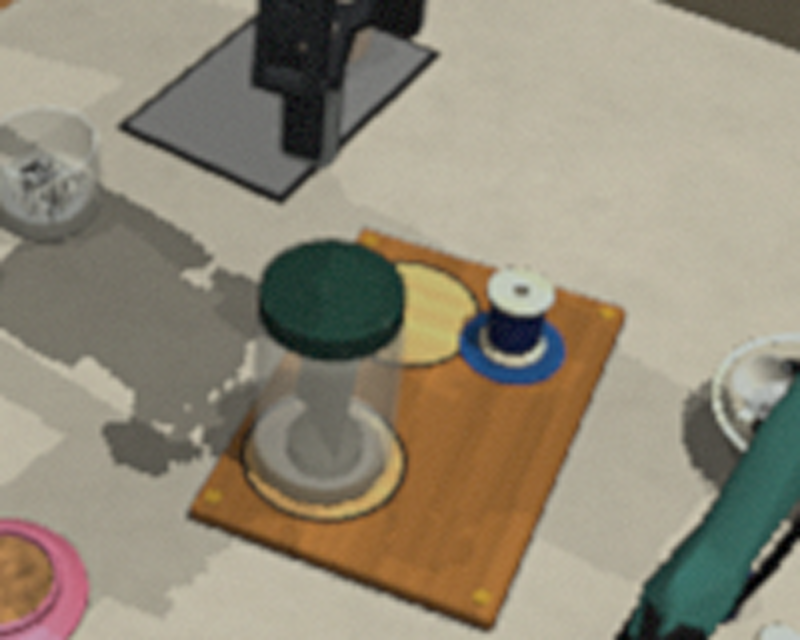

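The jar lid is back at its starting image position, (313.3,214.6) against (313.5,215) before. Now the bottle.

Request:
apply_moves([
  {"tx": -15,"ty": 6,"tz": 0,"roll": 0},
  {"tx": -45,"ty": 18,"tz": 0,"roll": 0},
  {"tx": -82,"ty": 33,"tz": 0,"roll": 0},
  {"tx": -120,"ty": 48,"tz": 0,"roll": 0},
  {"tx": -158,"ty": 63,"tz": 0,"roll": 0},
  {"tx": -196,"ty": 79,"tz": 0,"roll": 0},
  {"tx": -234,"ty": 94,"tz": 0,"roll": 0},
  {"tx": -270,"ty": 108,"tz": 0,"roll": 0},
  {"tx": -300,"ty": 120,"tz": 0,"roll": 0},
  {"tx": -318,"ty": 128,"tz": 0,"roll": 0},
])

```text
time_s: 45.68
position: [0.4326, 0.2745, 0.3888]
tcp_rot: [2.412, -2.008, -0.005]
force: [0.7, -0.4, -0.2]
finger_gap: 0.0854
```

Request:
apply_moves([
  {"tx": -6,"ty": 2,"tz": 0,"roll": 0},
  {"tx": -7.9,"ty": 2.8,"tz": 0,"roll": 0},
  {"tx": -7.9,"ty": 2.8,"tz": 0,"roll": 0},
  {"tx": -7.9,"ty": 2.8,"tz": 0,"roll": 0},
  {"tx": -7.9,"ty": 2.8,"tz": 0,"roll": 0},
  {"tx": -7.9,"ty": 2.8,"tz": 0,"roll": 0},
  {"tx": -7.9,"ty": 2.8,"tz": 0,"roll": 0},
  {"tx": -7.9,"ty": 2.8,"tz": 0,"roll": 0},
  {"tx": -7.9,"ty": 2.8,"tz": 0,"roll": 0},
  {"tx": -7.9,"ty": 2.8,"tz": 0,"roll": 0},
])

```text
time_s: 46.52
position: [0.432, 0.279, 0.3902]
tcp_rot: [-2.411, 2.014, -0.0]
force: [0.4, 0.0, -0.5]
finger_gap: 0.0853
```

Run:
```python
from h import *
plan((0.4317,0.2793,0.0797),1.7508)
c=cam("wrist");save(c,"pics/w11.png")
print(proj(c,(.4317,.2793,.126)),proj(c,(.4317,.2793,.107)))
```

```text
shift [ -0.3   0.3 155.5] roll -0.001 curyaw -1.392 pos [0.432  0.279  0.3902] zaxis [ 0.  0. -1.]
[281.98999693 208.89279562] [282.01377196 202.363577  ]
```

View pics/w11.png

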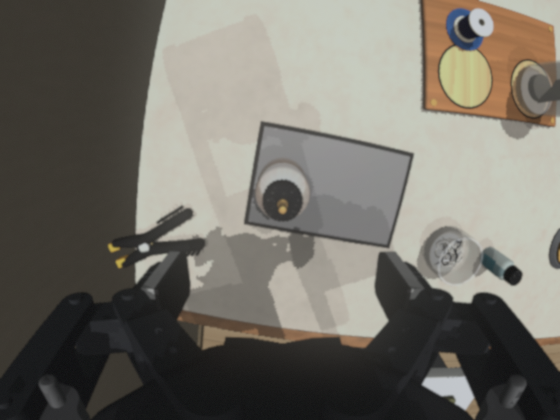

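The nozzle at (283,208) is on axis. Descending and gripping.

Request:
apply_moves([
  {"tx": 0,"ty": 0,"tz": 8,"roll": 0},
  {"tx": 0,"ty": 0,"tz": 25,"roll": 0},
  {"tx": 0,"ty": 0,"tz": 48,"roll": 0},
  {"tx": 0,"ty": 0,"tz": 72,"roll": 0},
  {"tx": 0,"ty": 0,"tz": 96,"roll": 0},
  {"tx": 0,"ty": 0,"tz": 119,"roll": 0},
  {"tx": 0,"ty": 0,"tz": 138,"roll": 0},
  {"tx": 0,"ty": 0,"tz": 149,"roll": 0},
  {"tx": 0,"ty": 0,"tz": 154,"roll": 0},
  {"tx": 0,"ty": 0,"tz": 155,"roll": 0},
])

```text
time_s: 47.4
position: [0.4314, 0.2791, 0.2338]
tcp_rot: [2.41, -2.011, -0.002]
force: [0.6, -0.7, 0.7]
finger_gap: 0.0854
```

Request:
apply_moves([
  {"tx": 0,"ty": 0,"tz": 0,"roll": 0},
  {"tx": 0,"ty": 0,"tz": 0,"roll": 0},
  {"tx": 0,"ty": 0,"tz": 0,"roll": 0},
  {"tx": 0,"ty": 0,"tz": 0,"roll": 0},
  {"tx": 0,"ty": 0,"tz": 0,"roll": 0},
  {"tx": 0,"ty": 0,"tz": 0,"roll": 0},
  {"tx": 0,"ty": 0,"tz": 0,"roll": 0},
  {"tx": 0,"ty": 0,"tz": 0,"roll": 0},
  {"tx": 0,"ty": 0,"tz": 0,"roll": 0},
  {"tx": 0,"ty": 0,"tz": 0,"roll": 0},
], hand=1, newtons=30)

```text
time_s: 48.23
position: [0.4323, 0.2795, 0.2363]
tcp_rot: [-2.41, 2.012, -0.001]
force: [-0.3, -1.0, 6.8]
finger_gap: 0.0501
```

Run:
```python
from h import *
print(status.get_obs()["finger_gap"])
plan((0.5977,0.0896,0.14),1.7508)
```

```text
0.05010503869483753
shift [ 216.4 -128.9  -58.6] roll -0.0 curyaw -1.391 pos [0.4323 0.2795 0.2363] zaxis [ 0.002  0.001 -1.   ]
```

Request:
apply_moves([
  {"tx": 0,"ty": 0,"tz": -5,"roll": 0},
  {"tx": 0,"ty": 0,"tz": -18,"roll": 0},
  {"tx": 0,"ty": 0,"tz": -36,"roll": 0},
  {"tx": 5,"ty": -3,"tz": -50,"roll": 0},
  {"tx": 18,"ty": -11,"tz": -58,"roll": 0},
  {"tx": 38,"ty": -23,"tz": -60,"roll": 0},
  {"tx": 60,"ty": -36,"tz": -60,"roll": 0},
  {"tx": 82,"ty": -49,"tz": -60,"roll": 0},
  {"tx": 104,"ty": -62,"tz": -60,"roll": 0},
  {"tx": 126,"ty": -75,"tz": -60,"roll": 0},
])

```text
time_s: 49.07
position: [0.5285, 0.1678, 0.2953]
tcp_rot: [2.412, -2.013, -0.001]
force: [-0.3, 0.4, -1.2]
finger_gap: 0.0505
```

Request:
apply_moves([
  {"tx": 20,"ty": -12,"tz": 0,"roll": 0},
  {"tx": 40,"ty": -24,"tz": 0,"roll": 0},
  {"tx": 60,"ty": -36,"tz": 0,"roll": 0},
  {"tx": 76,"ty": -45,"tz": 2,"roll": 0},
  {"tx": 86,"ty": -51,"tz": 6,"roll": 0},
  {"tx": 90,"ty": -53.5,"tz": 14,"roll": 0},
  {"tx": 90.4,"ty": -53.7,"tz": 24,"roll": 0},
  {"tx": 90.4,"ty": -53.7,"tz": 34,"roll": 0},
  {"tx": 90.4,"ty": -53.7,"tz": 39,"roll": 0},
  {"tx": 90.4,"ty": -53.7,"tz": 40,"roll": 0},
])

```text
time_s: 49.9
position: [0.5955, 0.0902, 0.2531]
tcp_rot: [2.411, -2.01, -0.006]
force: [-0.9, -0.7, -2.0]
finger_gap: 0.0501
```

Request:
apply_moves([
  {"tx": 0,"ty": 0,"tz": 1,"roll": 0},
  {"tx": 0,"ty": 0,"tz": 2,"roll": 0},
  {"tx": 0,"ty": 0,"tz": 3,"roll": 0},
  {"tx": 0,"ty": 0,"tz": 4,"roll": 0},
  {"tx": 0,"ty": 0,"tz": 5,"roll": 0},
  {"tx": 0,"ty": 0,"tz": 6,"roll": 0},
  {"tx": 0,"ty": 0,"tz": 6,"roll": 0},
  {"tx": 0,"ty": 0,"tz": 6,"roll": 0},
  {"tx": 0,"ty": 0,"tz": 6,"roll": 0},
  {"tx": 0,"ty": 0,"tz": 6,"roll": 0},
])

```text
time_s: 50.73
position: [0.5972, 0.0894, 0.2493]
tcp_rot: [-2.412, 2.013, -0.0]
force: [0.8, 0.1, -1.0]
finger_gap: 0.0501
```

Request:
apply_moves([
  {"tx": 0,"ty": 0,"tz": 0.7,"roll": 0},
  {"tx": 0,"ty": 0,"tz": 1.4,"roll": 0},
  {"tx": 0,"ty": 0,"tz": 2.1,"roll": 0},
  {"tx": 0,"ty": 0,"tz": 2.8,"roll": 0},
  {"tx": 0,"ty": 0,"tz": 3.5,"roll": 0},
  {"tx": 0,"ty": 0,"tz": 4,"roll": 0},
  {"tx": 0,"ty": 0,"tz": 4,"roll": 0},
  {"tx": 0,"ty": 0,"tz": 4,"roll": 0},
  {"tx": 0,"ty": 0,"tz": 4,"roll": 0},
  {"tx": 0,"ty": 0,"tz": 4,"roll": 0},
])

```text
time_s: 51.57
position: [0.5972, 0.0894, 0.2454]
tcp_rot: [-2.412, 2.013, -0.0]
force: [-0.3, -0.4, 1.7]
finger_gap: 0.0503
```

Request:
apply_moves([
  {"tx": 0,"ty": 0,"tz": 0.5,"roll": 0},
  {"tx": 0,"ty": 0,"tz": 1,"roll": 0},
  {"tx": 0,"ty": 0,"tz": 1,"roll": 0},
  {"tx": 0,"ty": 0,"tz": 1,"roll": 0},
  {"tx": 0,"ty": 0,"tz": 1,"roll": 0},
  {"tx": 0,"ty": 0,"tz": 1,"roll": 0},
  {"tx": 0,"ty": 0,"tz": 1,"roll": 0},
  {"tx": 0,"ty": 0,"tz": 1,"roll": 0},
  {"tx": 0,"ty": 0,"tz": 1,"roll": 0},
  {"tx": 0,"ty": 0,"tz": 1,"roll": 0},
])

```text
time_s: 52.4
position: [0.5972, 0.0894, 0.2453]
tcp_rot: [-2.411, 2.013, -0.001]
force: [-2.4, -0.6, 6.9]
finger_gap: 0.05
```

The bottle is firmly down. Releasing and retreating straight up.

Request:
apply_moves([
  {"tx": 0,"ty": 0,"tz": -0.5,"roll": 0},
  {"tx": 0,"ty": 0,"tz": -0.5,"roll": 0},
  {"tx": 0,"ty": 0,"tz": -0.5,"roll": 0},
  {"tx": 0,"ty": 0,"tz": -0.5,"roll": 0},
  {"tx": 0,"ty": 0,"tz": -0.5,"roll": 0},
  {"tx": 0,"ty": 0,"tz": -0.5,"roll": 0},
  {"tx": 0,"ty": 0,"tz": -0.5,"roll": 0},
  {"tx": 0,"ty": 0,"tz": -0.5,"roll": 0},
  {"tx": 0,"ty": 0,"tz": -0.5,"roll": 0},
  {"tx": 0,"ty": 0,"tz": -0.5,"roll": 0},
], hand=0)

```text
time_s: 53.23
position: [0.5972, 0.0894, 0.2447]
tcp_rot: [-2.412, 2.013, 0.0]
force: [0.2, 0.5, -0.0]
finger_gap: 0.0852
```

Request:
apply_moves([
  {"tx": 0,"ty": 0,"tz": -8,"roll": 0},
  {"tx": 0,"ty": 0,"tz": -24,"roll": 0},
  {"tx": 0,"ty": 0,"tz": -48,"roll": 0},
  {"tx": 0,"ty": 0,"tz": -75,"roll": 0},
  {"tx": 0,"ty": 0,"tz": -102,"roll": 0},
  {"tx": 0,"ty": 0,"tz": -129,"roll": 0},
  {"tx": 0,"ty": 0,"tz": -150,"roll": 0},
  {"tx": 0,"ty": 0,"tz": -165,"roll": 0},
  {"tx": 0,"ty": 0,"tz": -170,"roll": 0},
  {"tx": 0,"ty": 0,"tz": -170,"roll": 0},
])

```text
time_s: 54.07
position: [0.5974, 0.0894, 0.4169]
tcp_rot: [-2.41, 2.011, -0.005]
force: [-0.4, 0.2, -1.1]
finger_gap: 0.0853
```

Request:
apply_moves([
  {"tx": 0,"ty": 15,"tz": 0,"roll": 0},
  {"tx": 0,"ty": 40,"tz": 0,"roll": 0},
  {"tx": 0,"ty": 70,"tz": 0,"roll": 0},
  {"tx": 0,"ty": 100,"tz": 0,"roll": 0},
  {"tx": 0,"ty": 130,"tz": 0,"roll": 0},
  {"tx": 0,"ty": 155,"tz": 0,"roll": 0},
  {"tx": 0,"ty": 170,"tz": 0,"roll": 0},
  {"tx": 0,"ty": 175,"tz": 0,"roll": 0},
  {"tx": 0,"ty": 175,"tz": 0,"roll": 0},
  {"tx": 0,"ty": 175,"tz": 0,"roll": 0},
])

```text
time_s: 54.9
position: [0.4256, 0.0581, 0.4144]
tcp_rot: [-2.411, 2.013, -0.0]
force: [1.0, -0.1, 0.4]
finger_gap: 0.0851
```

Run:
```python
from h import *
c=cam("top");save(c,"pics/t9.png",(130,120,410,310),2.8)
s=cam("scene");save(s,"pics/s11.png",(130,120,410,320),2.8)
```

```text
(no output)
```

View pics/t9.png

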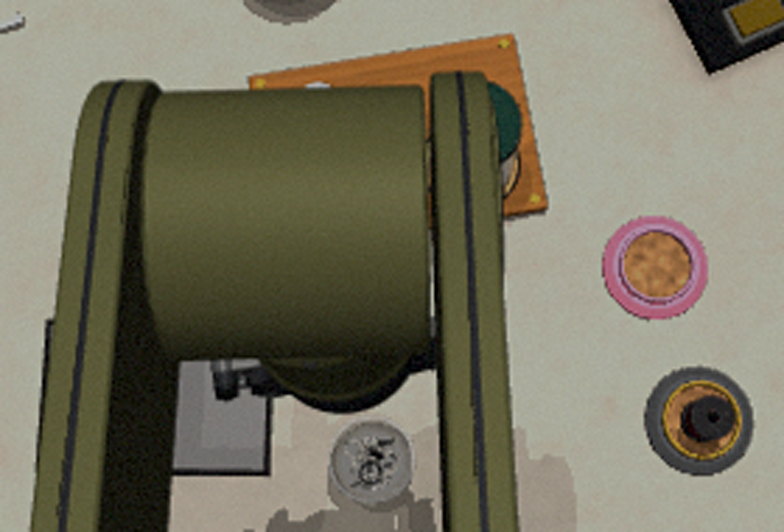

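View pics/s11.png

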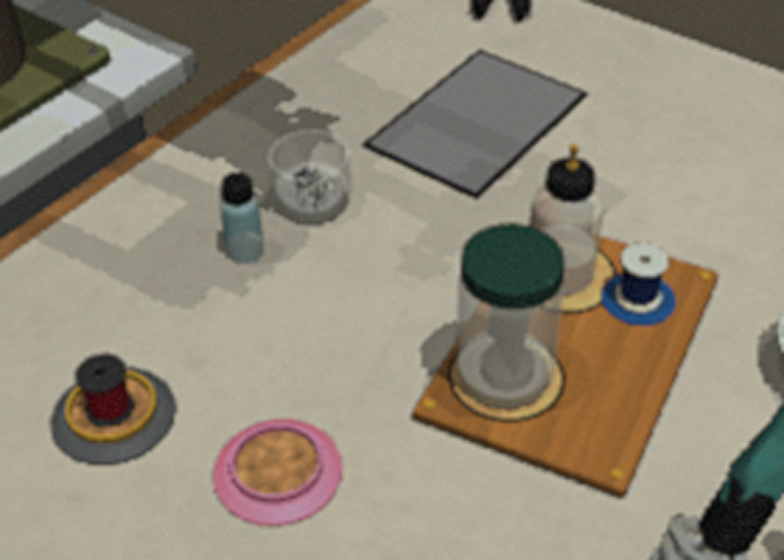

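The final scene view matches the start:

| Thing | Now (px) | At the start (px) |
|---|---|---|
| Jar lid | (513,265) | (514,265) |
| Bottle nozzle | (574,149) | (576,149) |

The red spool is in the brass dish and the blue spool is on the spot. The small bottle and the glass pot haven't moved, and the arm is clear, so I'm handing in.

Run:
```python
from plant import job
print(job.close_job())
```

```text
the job is handed in; nothing more can be done
None
```

The thread swap is done and handed in at about 55 s of the 144 s allowed; no verdict is reported.

I set the bottle and then the jar on the grey mat, and stood the blue spool on the blue spot. Then I put the red spool in the brass dish and returned the jar and the bottle to their places.

**Last checks, by camera:**
- **Jar and bottle:** upright and back within about 1 px of where they started in the scene view, roughly 1 mm.
- **Spools:** both upright; the blue is within about 1 mm of the spot's centre and the red within about 2 mm of the dish's.
- **Bystanders:** the small black-capped bottle and the glass pot are where they were.
- **Robot:** gripper open, arm clear of everything.

**What went less smoothly:**
- The jar first touched down about 2 mm off on its return, so I lifted it slightly and set it down again.
- In the last top view the arm hid the bottle, most of the jar and the small bottle, so the final check of those rests on the scene camera.

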